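Hang the clip pail in the snap hook

TASK

Tidy the desk: with the little pail standing where it is, swing its flat-lying bail upright; then lift the pail by the bail and press the waist in the middle of its grip gently down past the hook's spring gate, so that the gate snaps shut above it. Let go and leave the pail hanging still and level. Spill nothing, do not force the hook, and leave the stapler, mug and glue stick where they stand.

Things in the scene. Friction and masses are not known exactly. Their poses are not given: they have to be found in the camera images.
- pail: Small open green pail, loose, about 0.33 to 0.48 kg with the clips in it, which spill if it tips past 25 degrees. Origin: centre of its underside, z up its axis. 95 mm high, rim 116 across, foot 90. Steel ears at its y = +62 and -62 mm rise above the rim and carry the bail's pivots 109 above the underside. The bail lies flat towards the pail's -x side.
- bail (a joint): Swing of the wire bail about the line through both ears (along the pail's y): 0 = level, grip 92 mm out on the pail's -x side and 14 above the rim; pi/2 = upright, grip axis 201 above the pail's underside; at most pi. Starts at 0 to 0.15. The ears are stiff (0.05 N m): the bail stays where it is put, yet turns in the ears as the pail hangs.
- grip_mid (a point): Middle of the bail's grip, on its axis, which runs along the pail's y; use its position only, it rolls. Grip 112 mm long, free to turn on the wire. Red and 16 thick from 11 to 56 either side of the middle: pinch it there from above, a finger on each side; the rim is lower and 26 or more further in when it lies flat. Black waist, 10 thick, in the middle 22: that goes in the hook.
- stand: Hook stand, screwed to the desk. Origin: on the desk below the hook's seat, z up. Base plate 100 x 100 x 8 mm, post 18 thick and 267 high, both 115 out on its +x side. A collar clamped on the post carries the arm, 8 thick, running along -x to the hook; its nose points up and enters the bail from the front (-x), below the grip. Takes no more than 15 N, all pushes on it added up.
- hook_seat (a point): Nominal seat: axis of the seated waist, along this y, 245 mm above the desk; axes as the stand's. The collar may be clamped up to 15 higher or lower (not measured: feel or see it; it never slips), so hook and gate with it. From the true seat: hook bar's top z = -5, arm's underside -13, mouth between nose (inner face x = -17) and back (x = +15), tops z = +32. Waist clears within 7 of y = 0.
- gate (a joint): Yellow spring gate across the hook's mouth: rod 30 mm long, 5 thick, hinged at x = +15, z = +28.5 from the true seat; 0 = shut, turns only down and inward. First touch with the waist's axis at z = +36; pressing on takes 5 to 8 N, more than the pail's weight. It opens to 1 rad and snaps shut over the waist within 3 of the seat, if that is at x = -8 or nearer the nose; draw it to the nose if not.
- stapler: White and black stapler, 130 mm long (its x), 36 wide, 55 high, loose. Origin: centre of its underside.
- mug: Blue mug, 76 mm across, 85 high, with a handle, loose. Origin: centre of its underside.
- glue: Glue stick standing upright, 31 mm across, 92 high, yellow cap, loose. Origin: centre of its underside.
Things that resemble listed ones, but are neither listed nor needed, are in the scene too. Of the things that look like the pail, the middle-sized one is meant.

How it is judged:
On the way, in this order (a step that is already met when the one before it is completed fails the run):
1. the bail stands upright (within about 20 degrees) while the pail still stands on the desk, within 30 mm of where it was (value of joint bail between 1.22 and 1.92 rad and height (world z) of pail below 0.008 m and distance of pail from where it was at the start of the episode below 0.03 m), for 0.2 s.
2. the waist of the grip lies in the hook's seat, below the gate, and the gate is shut (x of grip_mid in the frame of hook_seat between -0.016 and 0.016 m and y of grip_mid in the frame of hook_seat between -0.012 and 0.012 m and z of grip_mid in the frame of hook_seat between -0.018 and 0.018 m and value of joint gate below 0.12 rad), for 0.2 s.
At the end, for the whole second after the job is handed in: The grip's waist lies in the hook (within 16 mm along, 12 mm across and 18 mm in height of the nominal seat) with the gate shut over it (under 0.12 rad); the pail hangs on the hook, clear of the desk, tilted under 0.2 rad, released and at rest (under 30 mm/s and 0.3 rad/s) (all of step 2 and height (world z) of pail above 0.02 m and contact force between pail and stand above 1.5 N and angle between pail's own z axis and vertical below 0.2 rad and linear speed of pail below 0.03 m/s and angular speed of pail below 0.3 rad/s); the robot touches nothing.
It fails at once if the hook stand takes more than 15 N (contact force between stand and anything else above 15 N).
It fails at once if the pail tips more than 0.45 rad (26 degrees) and spills (angle between pail's own z axis and vertical above 0.45 rad).
It fails at once if the stapler is moved more than 20 mm (distance of stapler from where it was at the start of the episode above 0.02 m).
It fails at once if the mug is moved more than 20 mm (distance of mug from where it was at the start of the episode above 0.02 m).
It fails at once if the glue is moved more than 20 mm (distance of glue from where it was at the start of the episode above 0.02 m).
It also fails if it takes over 72 s, if anything falls off the work surface, if the arm or the gripper's body presses on something with over 40 N, if the wrist force passes 120 N, or if a joint passes its speed limit or range.

ROBOT

A 6-joint arm with a two-finger parallel gripper is mounted at the origin on the work surface. World frame = base frame: x ahead of the robot, y to its left, z up, the work surface at z = 0. Lengths are in m, angles in rad, forces in N, time in s.
With the tool pointing down it reaches from about 0.35 to 0.725 m from the base axis. Payload 6 kg.
Tool frame: the origin (TCP) lies at the very end of the fingers, on their centre line; the grasp point (between the pads) lies 19 mm behind it; y points along the fingers, x is the direction in which the jaws open and shut, and the axes are right-handed (so a half turn about y gives the same grasp; the last joint's range is limited). The gripper opens to 85 mm and grips with 20 to 120 N. Pads are 22 mm wide; open, the fingers measure 114 mm over their backs; the gripper's body (76 mm by 85 mm) begins 54 mm behind the grasp point. The pads swing forward as they close: fully open they stand 13 mm farther back than shut.
Start: joints at [-0.878, 0.04, 0.085, 0, -1.615, -0.334], TCP at [0.211, -0.562, 0.231] pointing down, gripper open.
Joint ranges: [-2.56, 2.56], [-1.29, 2.01], [-1.08, 1.49], [-3.29, 1.98], [-2.81, -0.18], [-2.99, 2.99]. Speed limits (rad/s): [2.57, 2.57, 3.01, 3.14, 3.14, 3.14].

INTERFACE

Orientations are given as a unit quaternion [x, y, z, w].
In Python, from workcell import get_state, grab_frame, close_job, trace gives the robot as it stands. The module is installed in compiled form; this text tells all that it offers.
- The arm moves only by the tool step_arm, never from a script. Its argument "steps" is a list of rows, each an object of numbers: "dx", "dy", "dz": the shift along the tool's x, y, z in mm; "wx", "wy", "wz": the turn, a rotation vector about the tool's x, y, z in rad. In form: [{"dx": .., "dy": .., "dz": .., "wx": .., "wy": .., "wz": ..}, ...]. A call has 1 to 8 rows; each row shifts and turns the commanded pose from where the row before left it, along the tool's axes as they then stand; what a row does not reach is not made up. A row lasts 1/8 s, in which the tool goes at most 62.5 mm and 10.7 degrees, less where a joint would pass 70% of its speed; a pose out of reach is approached as far as the arm can. A call with a gripper value outside its range is refused whole. "hand" is the opening, from -1 (shut) to 1 (fully open), so that 0 is half open, set as the call begins (left out, the last holds). The fingers move at their own pace and stop on an object; the grip force is fixed at half the most. Time passes only in rows, so rows that do not move let the fingers close. It gives the time, the measured TCP pose, the force and the opening at its end, in the units of the state.
- get_state(): the state, without advancing time (a new reading comes with each control period).
- grab_frame(name): name is "scene" or "top" or "wrist"; returns a dict with "img" (480x640x3 uint8, red, green, blue), "intrinsics" (3x3 intrinsics, pixels), "view" (4x4, takes a point from world to camera coordinates). Camera axes: x right, y up, looking along -z (the intrinsics and any distortion apply to the point x, -y, -z); pixel columns grow to the right and rows downward; lengths in m; the calibration is good to about 2 mm. The wrist camera is an equidistant fisheye: a pixel r from the principal point sees the ray r / f radians off the axis. A picture is of the moment at which its call begins. There is no depth.
- close_job(): hands the job in, once; it reports no verdict.
Trained networks look in the newest picture that a camera, given by its name, has taken for a name from the list of things; names that differ only in an ending like _2 or _b are one class to them, and where a whole thing is asked for, a point or a joint stands for the part that bears it (a point fixed in the world has none). Each returns a list of dicts, best first, with "p" (0 to 1); they miss things now and then, are a little off and sometimes report something else, mostly with a low value. They report only what shows in the picture. A call takes as long as a camera call. They do not tell look-alikes from the thing itself.
- trace(camera, target): "mask" (480x640 bool, what is visible of it) and "bbox" ([centre column, centre row, width, height] in pixels, round what is visible of it).
The state is a dict: "clock": time; "q": joint angles; "qvel": joint speeds; "tau": joint torques, N m; "tool_pos": TCP position; "eef_rot": TCP orientation; "contact_force": force on the tool from outside, world axes, zero at the start; "torque": the same for the moment, N m; "finger_gap": finger opening in m.
Only numpy, scipy, OpenCV 4.12 (cv2) and the standard library are available. Lean on these libraries where they do the work, as an engineer would, in place of code of your own. Each camera call takes 0.05 s, during which the arm holds its last target.

## Working session

There is one attempt and no reset: what is moved stays moved. The work goes in short steps, Python scripts to look and compute and a tool call to move; the robot and the scene stay as the last step left them, time stands still between calls to the robot, and variables do not carry over. Pictures are saved under pics/ and viewed, and the job is handed in when it is done.

Besides the shell and the picture viewer there is one more tool, called after "Emit:" by a JSON object that holds its "method" and its "body". step_arm: Moves the arm, as the interface text tells. Its arguments: {"type":"object","properties":{"steps":{"type":"array"},"hand":{"type":"number"}},"required":["steps"]}

```bash
mkdir -p pics; ls
python3 - <<'E'
from workcell import *
import cv2,json
s=get_state();print(s)
for n in["scene","top","wrist"]:
    f=grab_frame(n);cv2.imwrite(f"pics/a_{n}.png",f["img"][:,:,::-1]);print(n,f["intrinsics"],f["view"])
    for t in["pail","stand","stapler","mug","glue","bail","gate"]:
        print(t,[(round(d["p"],2),[round(float(x)) for x in d["bbox"]]) for d in trace(n,t)])
E
```

```text
pics
{'clock': 0.0, 'q': array([-8.78313079e-01,  4.07987050e-02,  8.38087588e-02, -4.73973201e-04,
       -1.61551108e+00, -3.33740523e-01]), 'qvel': array([-7.80516421e-05, -1.90647133e-04,  1.53346087e-03, -5.33357743e-04,
       -7.09198015e-05,  8.32894182e-04]), 'tau': array([-5.11178059e-04, -3.68200386e+01,  3.47409976e+01,  6.93195015e+00,
       -5.42446258e-03,  1.29639429e-05]), 'tool_pos': array([ 0.21064242, -0.56145228,  0.23028315]), 'eef_rot': array([ 0.40223082,  0.58151084, -0.58086418, -0.40330177]), 'contact_force': array([ 0.11973388, -0.44470223,  1.20264724]), 'torque': array([ 2.82582845e-03, -3.45442591e-02, -9.70919859e-05]), 'finger_gap': 0.08564582911242467}
scene [[542.30760677   0.         319.6043477 ]
 [  0.         542.30760677 233.78257404]
 [  0.           0.           1.        ]] [[-0.54141886  0.84069434 -0.00993184  0.31419163]
 [-0.56010256 -0.35185358  0.74998945  0.1240093 ]
 [ 0.62701734  0.41162128  0.66137522 -1.48751324]
 [ 0.          0.          0.          1.        ]]
pail [(0.89, [268, 258, 68, 88]), (0.85, [314, 169, 93, 79]), (0.5
[... 856 characters left out ...]
96, [292, 146, 48, 39])]
glue [(0.68, [275, 276, 15, 16])]
bail [(0.75, [446, 202, 35, 13]), (0.59, [372, 239, 71, 64]), (0.59, [388, 366, 42, 87])]
gate []
wrist [[371.64829954   0.         320.29719537]
 [  0.         371.64829954 242.50661378]
 [  0.           0.           1.        ]] [[-3.51849494e-01  9.36056176e-01  8.77325809e-04  5.99374515e-01]
 [-8.93906069e-01 -3.35727518e-01 -2.97016790e-01  3.85569796e-02]
 [-2.77729858e-01 -1.05289454e-01  9.54871854e-01 -3.81606252e-01]
 [ 0.00000000e+00  0.00000000e+00  0.00000000e+00  1.00000000e+00]]
pail [(0.88, [557, 336, 162, 185]), (0.74, [488, 466, 38, 28])]
stand []
stapler []
mug []
glue []
bail [(0.76, [620, 347, 40, 162])]
gate []
```

View pics/a_scene.png

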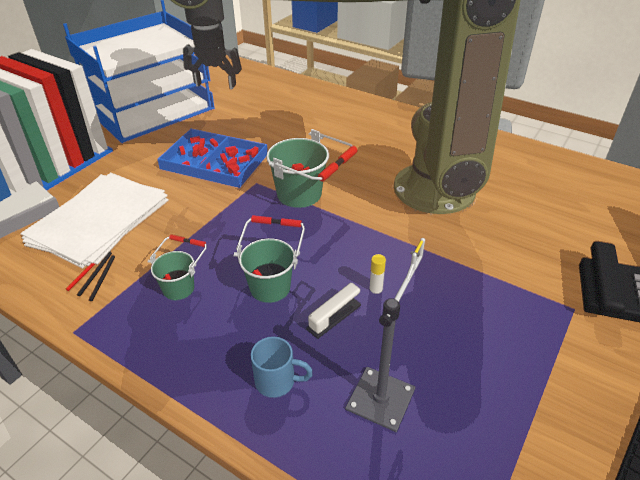

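View pics/a_top.png

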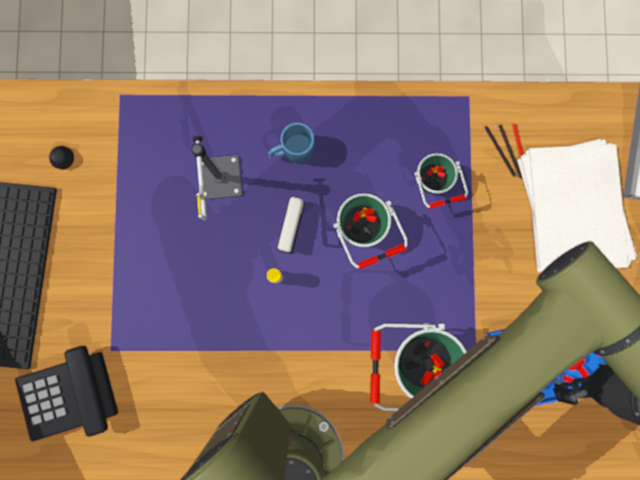

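View pics/a_wrist.png

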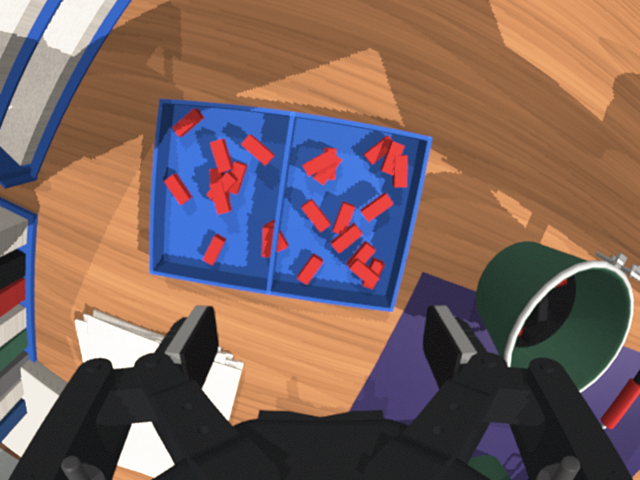

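```bash
cat > h.py <<'E'
import numpy as np,cv2
from workcell import *
K={"scene":(542.3076,319.604,233.783),"top":(573.0102,323.870,242.771)}
V={"scene":np.array([[-0.54141886,0.84069434,-0.00993184,0.31419163],[-0.56010256,-0.35185358,0.74998945,0.1240093],[0.62701734,0.41162128,0.66137522,-1.48751324],[0,0,0,1]]),
"top":np.array([[-5.59634646e-04,-9.99913718e-01,1.31241785e-02,-7.19747981e-02],[9.94977796e-01,7.56879974e-04,1.00093024e-01,-4.93272263e-01],[-1.00094322e-01,1.31142817e-02,9.94891523e-01,-1.32313326],[0,0,0,1]])}
def proj(c,P):
    P=np.atleast_2d(P);q=P@V[c][:3,:3].T+V[c][:3,3];f,cx,cy=K[c]
    return np.c_[cx+f*q[:,0]/-q[:,2],cy+f*q[:,1]/q[:,2]]
def ray(c,u,v):
    f,cx,cy=K[c];d=np.array([(u-cx)/f,-(v-cy)/f,-1.]);R=V[c][:3,:3]
    return -R.T@V[c][:3,3],R.T@d
def onz(c,u,v,z):
    o,d=ray(c,u,v);return o+d*(z-o[2])/d[2]
def tri(pts):
    A=np.zeros((3,3));b=np.zeros(3)
    for c,u,v in pts:
        o,d=ray(c,u,v);d=d/np.linalg.norm(d);M=np.eye(3)-np.outer(d,d);A+=M;b+=M@o
    p=np.linalg.solve(A,b);return p,[np.round(proj(c,p)[0]-(u,v),1) for c,u,v in pts]
def crop(img,x0,y0,x1,y1,s,name):
    im=img[y0:y1,x0:x1,::-1];cv2.imwrite(name,cv2.resize(im,None,fx=s,fy=s,interpolation=cv2.INTER_CUBIC))
E
python3 - <<'E'
from h import *
for n,bs in {"top":[(320,170,430,280),(180,125,260,225)],"scene":[(225,205,325,310),(340,230,440,440)]}.items():
    f=grab_frame(n)["img"]
    for i,b in enumerate(bs):
        s=min(7,800//(b[2]-b[0]),600//(b[3]-b[1])); print(n,i,s); crop(f,*b,s,f"pics/b_{n}{i}.png")
E
```

```text
top 0 5
top 1 6
scene 0 5
scene 1 2
```

```bash
ls pics
```

```text
a_scene.png
a_top.png
a_wrist.png
b_scene0.png
b_scene1.png
b_top0.png
b_top1.png
```

View pics/b_top0.png

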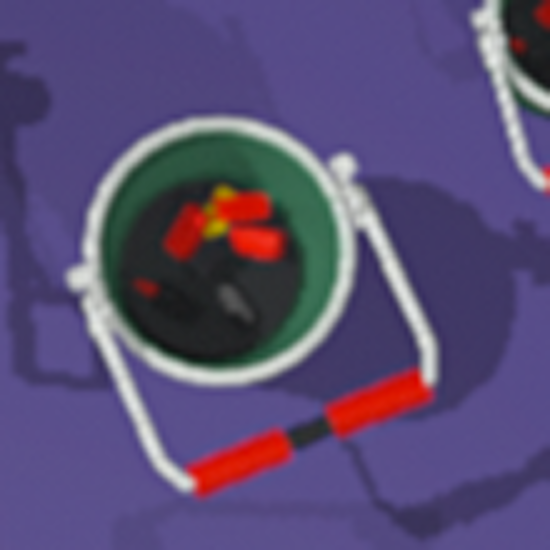

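View pics/b_top1.png

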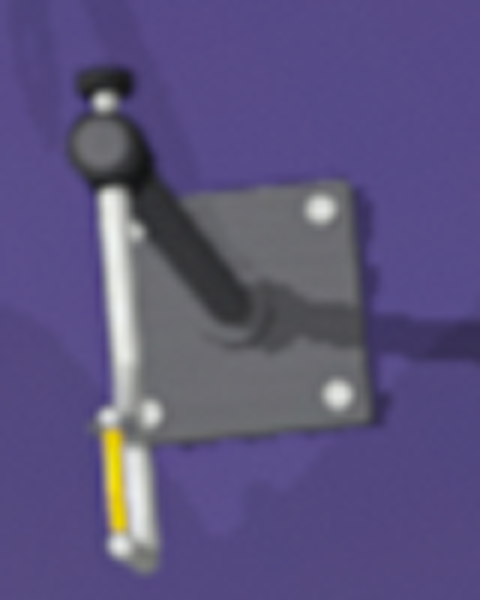

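View pics/b_scene0.png

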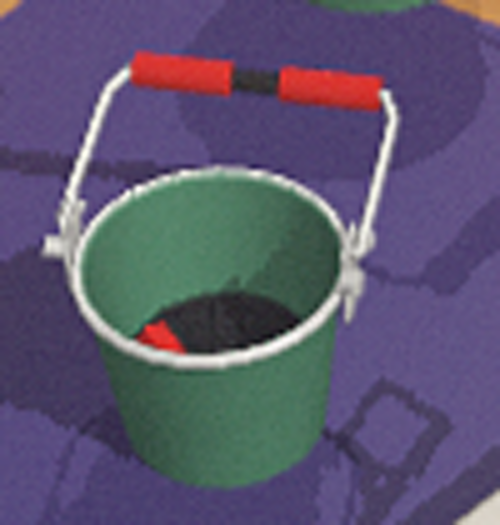

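View pics/b_scene1.png

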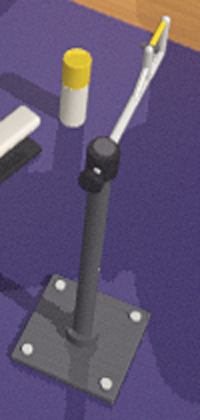

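Run:
```python
from h import *
f=grab_frame("scene")["img"];crop(f,385,225,435,325,6,"pics/c_hook.png")
f=grab_frame("top")["img"];crop(f,185,140,225,225,7,"pics/c_hookt.png")
P=lambda x:np.round(x,4)
print("waist",tri([("top",382,256.4),("scene",276,221)]))
print("earR",tri([("top",388.6,202.6),("scene",236.6,253.6)]))
print("earL",tri([("top",336,225.4),("scene",295.4,260.4)]))
print("rim",onz("top",364.4,220,.095), np.linalg.norm(onz("top",337.6,220,.095)-onz("top",391,220,.095)))
for u,v in [(320,208),(337,395),(150,413),(135,230)]: print("bolt",P(onz("top",180+u/6,125+v/6,.01)))
print("hinge",tri([("top",198.3,194.2),("scene",415,257)]),"nose",tri([("top",200,215.8),("scene",423.5,239)]))
for n in["top","scene"]:
    grab_frame(n)
    for t in["mug","glue","stapler"]:
        d=trace(n,t)[0]["bbox"];print(n,t,P(onz(n,d[0],d[1],.05)))
```

```text
waist (array([ 0.45342024, -0.19687884,  0.11893853]), [array([-0.4,  0.3]), array([-0.5, -0. ])])
earR (array([ 0.57390342, -0.21349104,  0.10763834]), [array([-0.7,  0.5]), array([-0.9, -0.1])])
earL (array([ 0.52325969, -0.09680115,  0.10625457]), [array([-0.4,  0.3]), array([-0.6, -0. ])])
rim [ 0.53763337 -0.1619017   0.095     ] 0.11983267018375811
bolt [0.6959 0.146  0.01  ]
bolt [0.6198 0.138  0.01  ]
bolt [0.6123 0.2124 0.01  ]
bolt [0.6867 0.2199 0.01  ]
hinge (array([0.55989278, 0.17246204, 0.28359014]), [array([-0.6,  0.2]), array([-0.7, -0. ])]) nose (array([0.51755364, 0.16743663, 0.28811826]), [array([-0.6,  0.3]), array([-0.7,  0. ])])
top mug [0.7217 0.0073 0.05  ]
top glue [0.4155 0.0403 0.05  ]
top stapler [ 0.5284 -0.002   0.05  ]
scene mug [0.7214 0.0071 0.05  ]
scene glue [0.4165 0.0438 0.05  ]
scene stapler [0.5574 0.0181 0.05  ]
```

View pics/c_hook.png

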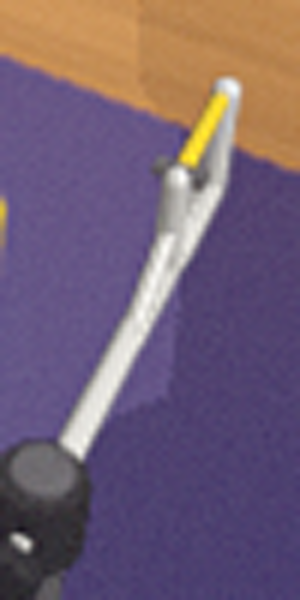

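View pics/c_hookt.png

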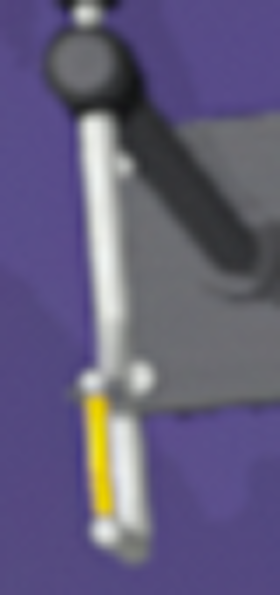

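```bash
cat > ov.py <<'E'
from h import *
def pail(x,y,yaw,b,z=0):
    c,s=np.cos(yaw),np.sin(yaw);R=np.array([[c,-s,0],[s,c,0],[0,0,1]]);t=np.array([x,y,z])
    a=np.linspace(0,2*np.pi,49)
    rim=np.c_[.058*np.cos(a),.058*np.sin(a),0*a+.095];foot=np.c_[.045*np.cos(a),.045*np.sin(a),0*a]
    g=lambda yy:[-.092*np.cos(b),yy,.109+.092*np.sin(b)]
    bail=np.array([[0,-.062,.109],g(-.056),g(-.011),g(.011),g(.056),[0,.062,.109]])
    return [l@R.T+t for l in(rim,foot,bail)]
def draw(c,lines,box,s,name,img):
    x0,y0,x1,y1=box;im=cv2.resize(img[y0:y1,x0:x1,::-1],None,fx=s,fy=s,interpolation=cv2.INTER_CUBIC)
    for l in lines:
        p=((proj(c,l)-(x0,y0)+.5)*s*8).round().astype(int);cv2.polylines(im,[p.reshape(-1,1,2)],False,(255,255,0),1,cv2.LINE_AA,3)
        for q in p[:: (1 if len(p)<10 else 100)]:cv2.circle(im,tuple(int(v)//8 for v in q),3,(0,255,255),1)
    cv2.imwrite(name,im)
E
python3 - <<'E'
from ov import *
L=pail(.5376,-.162,.41,.1)
draw("top",L,(320,170,430,280),5,"pics/d_top.png",grab_frame("top")["img"])
draw("scene",L,(225,205,325,310),5,"pics/d_scene.png",grab_frame("scene")["img"])
a=cv2.imread("pics/d_top.png")[:525,:];b=cv2.imread("pics/d_scene.png");h=np.hstack([a[:,:],b]);cv2.imwrite("pics/d.png",cv2.resize(h,(800,int(h.shape[0]*800/h.shape[1]))))
E
```

```text
(no output)
```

View pics/d.png

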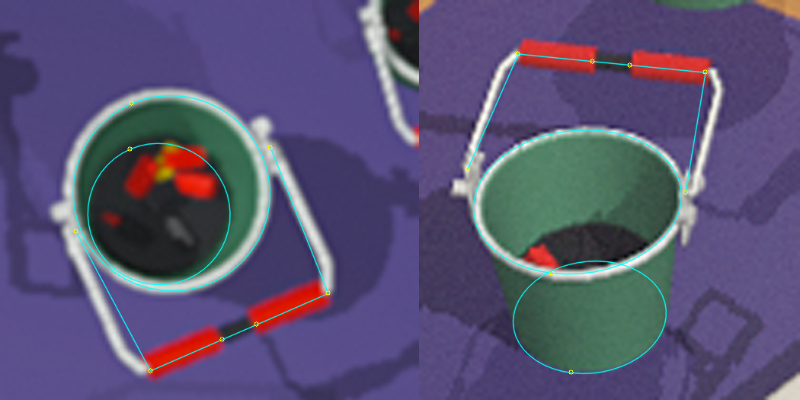

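```bash
cat > mv.py <<'E'
from h import *
from scipy.spatial.transform import Rotation as R
def Rt(phi): # tool y down, tool x heading phi
    x=np.array([np.cos(phi),np.sin(phi),0]);y=np.array([0,0,-1.]);return R.from_matrix(np.c_[x,y,np.cross(x,y)])
def st():
    s=get_state();r=R.from_quat(s["eef_rot"]);m=r.as_matrix()
    print("t",round(s["clock"],2),"tcp",np.round(s["tool_pos"]*1e3,1),"xhead",round(np.arctan2(m[1,0],m[0,0]),4),"ydir",np.round(m[:,1],3),"F",np.round(s["contact_force"],2),"T",np.round(s["torque"],2),"gap",round(s["finger_gap"]*1e3,1),"q",np.round(s["q"],3));return s,r
def togo(p,phi):
    s,r=st();d=r.inv().apply(np.array(p)-s["tool_pos"])*1e3;w=(r.inv()*Rt(phi)).as_rotvec();print("togo d",np.round(d,1),"w",np.round(w,3),"deg",round(np.degrees(np.linalg.norm(w)),1))
E
python3 - <<'E'
from mv import *
togo((.4649,-.2242,.20),.41)
togo((.4649,-.2242,.20),.41-np.pi)
E
```

```text
t 1.9 tcp [ 210.7 -561.8  231.2] xhead 1.9296 ydir [-0.  0. -1.] F [ 0.06 -0.55 -0.77] T [ 0.02 -0.02 -0.02] gap 85.5 q [-0.878  0.04   0.085  0.    -1.616 -0.334]
togo d [ 226.8   31.2 -356.5] w [-0.    1.52  0.  ] deg 87.1
t 1.9 tcp [ 210.7 -561.8  231.2] xhead 1.9296 ydir [-0.  0. -1.] F [ 0.06 -0.55 -0.77] T [ 0.02 -0.02 -0.02] gap 85.5 q [-0.878  0.04   0.085  0.    -1.616 -0.334]
togo d [ 226.8   31.2 -356.5] w [ 0.    -1.622  0.   ] deg 92.9
```

Emit:
{"method": "step_arm", "body": {"steps": [{"wy": -0.18}, {"wy": -0.18}, {"wy": -0.18}, {"wy": -0.18}, {"wy": -0.18}, {"wy": -0.18}, {"wy": -0.18}, {"wy": -0.18}], "hand": -0.25}}

```text
schema error: expected keys dx, dy, dz, wx, wy, wz
```

Emit:
{"method": "step_arm", "body": {"steps": [{"wy": -0.18}, {}]}}

```text
schema error: expected keys dx, dy, dz, wx, wy, wz
```

Run:
```python
from mv import *
togo((.4649,-.2242,.15),.41-np.pi)
```

```text
t 1.9 tcp [ 210.7 -561.8  231.2] xhead 1.9296 ydir [-0.  0. -1.] F [ 0.06 -0.55 -0.77] T [ 0.02 -0.02 -0.02] gap 85.5 q [-0.878  0.04   0.085  0.    -1.616 -0.334]
togo d [ 226.8   81.2 -356.5] w [ 0.    -1.622  0.   ] deg 92.9
```

All keys are required.

Emit:
{"method": "step_arm", "body": {"steps": [{"dx": 0, "dy": 0, "dz": 0, "wx": 0, "wy": -0.18, "wz": 0}, {"dx": 0, "dy": 0, "dz": 0, "wx": 0, "wy": -0.18, "wz": 0}, {"dx": 0, "dy": 0, "dz": 0, "wx": 0, "wy": -0.18, "wz": 0}, {"dx": 0, "dy": 0, "dz": 0, "wx": 0, "wy": -0.18, "wz": 0}, {"dx": 0, "dy": 0, "dz": 0, "wx": 0, "wy": -0.18, "wz": 0}, {"dx": 0, "dy": 0, "dz": 0, "wx": 0, "wy": -0.18, "wz": 0}, {"dx": 0, "dy": 0, "dz": 0, "wx": 0, "wy": -0.18, "wz": 0}, {"dx": 0, "dy": 0, "dz": 0, "wx": 0, "wy": -0.18, "wz": 0}], "hand": -0.25}}

```text
clock: 2.9
tool_pos: [0.2107, -0.5618, 0.2312]
eef_rot: [-0.083, 0.702, -0.702, 0.082]
contact_force: [-0.5, -0.2, -0.1]
finger_gap: 0.0316
```

Emit:
{"method": "step_arm", "body": {"steps": [{"dx": 0, "dy": 0, "dz": 0, "wx": 0, "wy": -0.18, "wz": 0}, {"dx": 0, "dy": 0, "dz": 0, "wx": 0, "wy": 0, "wz": 0}]}}

```text
clock: 3.15
tool_pos: [0.2107, -0.5618, 0.2313]
eef_rot: [-0.143, 0.693, -0.693, 0.143]
contact_force: [-0.3, -0.3, 0.1]
finger_gap: 0.0317
```

Run:
```python
from mv import *
togo((.4649,-.2242,.15),.41-np.pi)
```

```text
t 3.15 tcp [ 210.7 -561.8  231.3] xhead -2.7352 ydir [-0.  0. -1.] F [-0.27 -0.25  0.07] T [-0.03  0.01 -0.02] gap 31.7 q [-0.878  0.04   0.085 -0.    -1.616  1.285]
togo d [-366.9   81.3 -209.6] w [ 0.    -0.004  0.   ] deg 0.2
```

Emit:
{"method": "step_arm", "body": {"steps": [{"dx": -46, "dy": 0, "dz": -26, "wx": 0, "wy": 0, "wz": 0}, {"dx": -46, "dy": 0, "dz": -26, "wx": 0, "wy": 0, "wz": 0}, {"dx": -46, "dy": 0, "dz": -26, "wx": 0, "wy": 0, "wz": 0}, {"dx": -46, "dy": 0, "dz": -26, "wx": 0, "wy": 0, "wz": 0}, {"dx": -46, "dy": 0, "dz": -26, "wx": 0, "wy": 0, "wz": 0}, {"dx": -46, "dy": 0, "dz": -26, "wx": 0, "wy": 0, "wz": 0}, {"dx": -46, "dy": 0, "dz": -26, "wx": 0, "wy": 0, "wz": 0}, {"dx": -45, "dy": 20, "dz": -27, "wx": 0, "wy": 0, "wz": 0}]}}

```text
clock: 4.15
tool_pos: [0.4662, -0.223, 0.213]
eef_rot: [0.14, -0.692, 0.693, -0.143]
contact_force: [0.7, -1.4, -0.3]
finger_gap: 0.0323
```

Run:
```python
from mv import *
togo((.4649,-.2242,.15),.41-np.pi)
a=grab_frame("wrist");cv2.imwrite("pics/e_w.png",a["img"][:,:,::-1]);print(a["view"].tolist())
b=grab_frame("scene")["img"];crop(b,150,60,400,300,3,"pics/e_s.png")
```

```text
t 4.15 tcp [ 466.2 -223.   213. ] xhead -2.738 ydir [ 0.004 -0.001 -1.   ] F [ 0.74 -1.43 -0.26] T [-0.05 -0.12  0.01] gap 32.3 q [-5.60e-02 -1.88e-01 -1.65e-01  1.00e-03 -1.59e+00  4.59e-01]
togo d [ 1.9 63.   0.4] w [-0.002 -0.006 -0.003] deg 0.4
[[-0.9193370606798816, -0.39345148758695947, -0.003910981473151776, 0.3413264517119997], [0.3770281251740023, -0.8780318887492493, -0.2948046729059795, -0.3380521702560905], [0.11255737065270999, -0.27249941147649004, 0.9555495324977739, -0.47667965193834216], [0.0, 0.0, 0.0, 1.0]]
```

View pics/e_w.png

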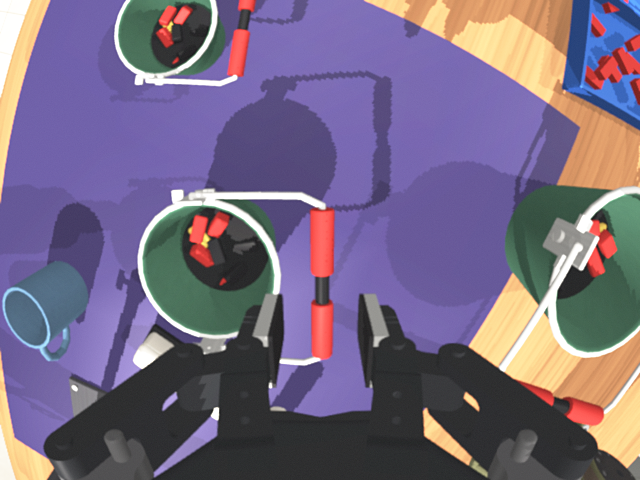

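View pics/e_s.png

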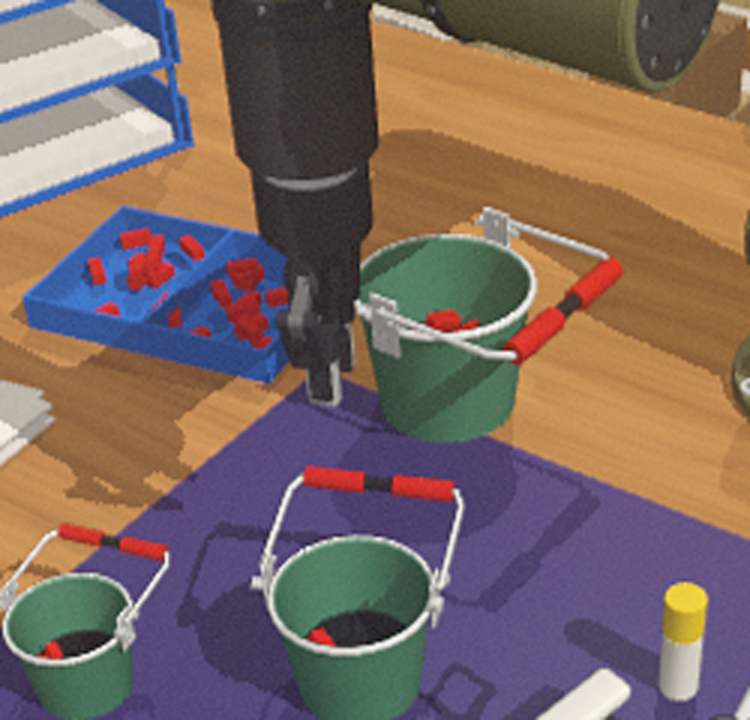

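```bash
cat >> mv.py <<'E'
def wray(f,u,v):
    k=f["intrinsics"];x,y=u-k[0,2],v-k[1,2];r=np.hypot(x,y);t=r/k[0,0];d=np.array([np.sin(t)*x/r,-np.sin(t)*y/r,-np.cos(t)]);M=f["view"];return -M[:3,:3].T@M[:3,3],M[:3,:3].T@d
def wonz(f,u,v,z):
    o,d=wray(f,u,v);return o+d*(z-o[2])/d[2]
E
python3 - <<'E'
from mv import *
f=grab_frame("wrist")
for u,v in[(321.5,290),(321,209),(321,358)]: print(np.round(wonz(f,u,v,.118),4))
togo((.4649,-.2242,.099),.41-np.pi)
E
```

```text
[ 0.4518 -0.1913  0.118 ]
[ 0.4749 -0.2436  0.118 ]
[ 0.4292 -0.1384  0.118 ]
t 4.3 tcp [ 465.2 -222.3  209.8] xhead -2.7338 ydir [-0.002  0.001 -1.   ] F [-0.79 -0.7  -0.47] T [-0.04  0.02 -0.04] gap 31.9 q [-5.500e-02 -1.850e-01 -1.680e-01 -1.000e-03 -1.591e+00  4.630e-01]
togo d [  0.8 110.8   1.9] w [ 0.002 -0.002  0.002] deg 0.2
```

Run:
```python
from mv import *
f=grab_frame("wrist");im=f["img"].astype(int)
m=(im[:,:,0]>150)&(im[:,:,1]<80)&(im[:,:,2]<80);m[:, :295]=0;m[:,345:]=0;m[:190]=0
v,u=np.nonzero(m);print(u.min(),u.max(),v.min(),v.max());vs=sorted(set(v));g=[(a,b) for a,b in zip(vs,vs[1:]) if b-a>5];print(g,u.mean())
for vv in(v.min(),v.max(),(g[0][0]+g[0][1])/2):
    uu=np.mean(u[abs(v-vv)<(30 if vv==g[0][0] else 20)]);print(uu,vv,[np.round(wonz(f,uu,vv,z),4) for z in(.113,.118,.123)])
crop(f["img"],250,190,400,380,3,"pics/f.png")
```

```text
309 331 207 356
[(np.int64(276), np.int64(301))] 322.4774919614148
320.18382352941177 207 [array([ 0.4747, -0.2453,  0.113 ]), array([ 0.4751, -0.2462,  0.118 ]), array([ 0.4756, -0.2472,  0.123 ])]
324.14864864864865 356 [array([ 0.4254, -0.1391,  0.113 ]), array([ 0.4268, -0.1423,  0.118 ]), array([ 0.4283, -0.1454,  0.123 ])]
321.4845360824742 288.5 [array([ 0.4505, -0.1917,  0.113 ]), array([ 0.4514, -0.1938,  0.118 ]), array([ 0.4524, -0.1958,  0.123 ])]
```

View pics/f.png

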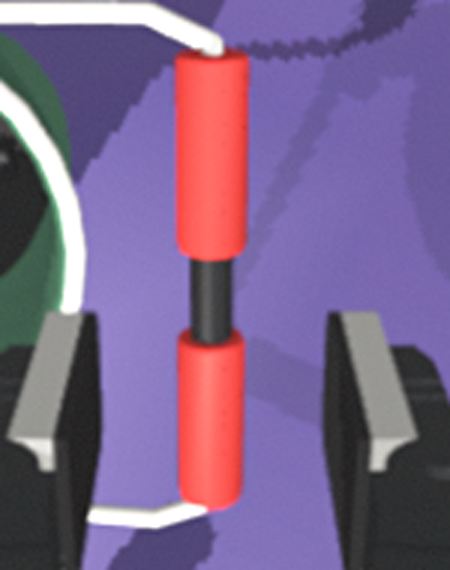

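Emit:
{"method": "step_arm", "body": {"steps": [{"dx": 1, "dy": 30, "dz": 0, "wx": 0, "wy": 0, "wz": 0}, {"dx": 0, "dy": 30, "dz": 0, "wx": 0, "wy": 0, "wz": 0}, {"dx": 0, "dy": 25, "dz": 0, "wx": 0, "wy": 0, "wz": 0}, {"dx": 0, "dy": 15, "dz": 0, "wx": 0, "wy": 0, "wz": 0}, {"dx": 0, "dy": 8, "dz": 0, "wx": 0, "wy": 0, "wz": 0}, {"dx": 0, "dy": 3, "dz": 0, "wx": 0, "wy": 0, "wz": 0}, {"dx": 0, "dy": 0, "dz": 0, "wx": 0, "wy": 0, "wz": 0}]}}

```text
clock: 5.22
tool_pos: [0.464, -0.2248, 0.101]
eef_rot: [0.143, -0.692, 0.693, -0.143]
contact_force: [0.1, -0.9, 0.5]
finger_gap: 0.0319
```

Run:
```python
from mv import *
st()
f=grab_frame("wrist")["img"];crop(f,200,150,450,400,2,"pics/g1.png")
b=grab_frame("scene")["img"];crop(b,200,150,330,300,4,"pics/g2.png")
```

```text
t 5.22 tcp [ 464.  -224.8  101. ] xhead -2.7338 ydir [ 0.001 -0.    -1.   ] F [ 0.06 -0.94  0.52] T [ 0.01 -0.01  0.04] gap 31.9 q [-0.06  -0.165 -0.349  0.    -1.386  0.468]
```

View pics/g1.png

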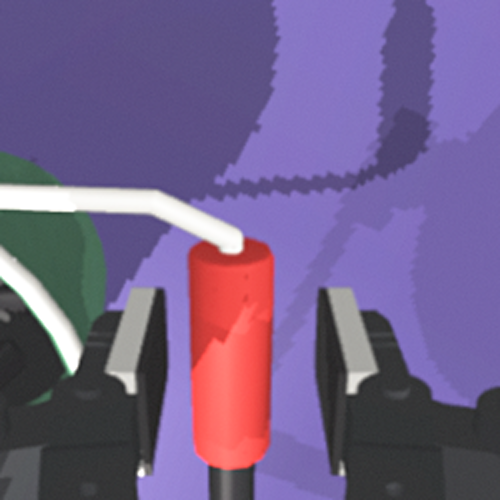

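View pics/g2.png

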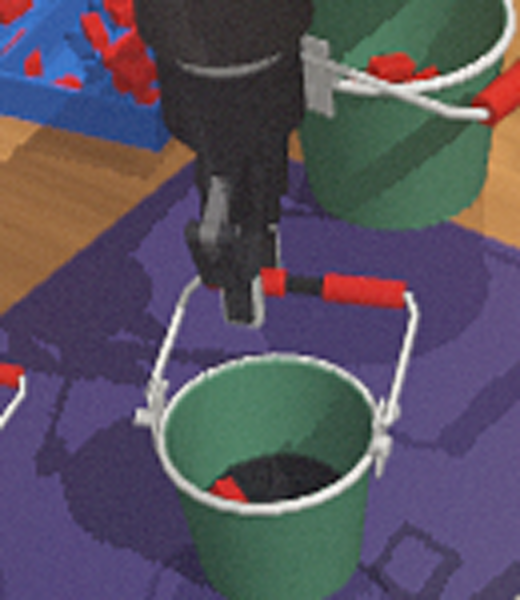

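Emit:
{"method": "step_arm", "body": {"steps": [{"dx": 0, "dy": 2, "dz": 0, "wx": 0, "wy": 0, "wz": 0}, {"dx": 0, "dy": 0, "dz": 0, "wx": 0, "wy": 0, "wz": 0}, {"dx": 0, "dy": 0, "dz": 0, "wx": 0, "wy": 0, "wz": 0}, {"dx": 0, "dy": 0, "dz": 0, "wx": 0, "wy": 0, "wz": 0}, {"dx": 0, "dy": 0, "dz": 0, "wx": 0, "wy": 0, "wz": 0}], "hand": -1}}

```text
clock: 5.95
tool_pos: [0.4637, -0.2247, 0.0982]
eef_rot: [-0.143, 0.692, -0.692, 0.143]
contact_force: [1.1, 0.3, -0.9]
finger_gap: 0.0142
```

Run:
```python
from mv import *
s,r=st()
f=grab_frame("wrist")["img"];crop(f,200,150,450,400,2,"pics/i1.png")
# arc from b0=.1 to pi/2 : pivot-relative
b=.1;yaw=.41
for i in range(1,17):
    b1=.1+(np.pi/2-.1)*i/16
    d=np.array([-np.cos(b1)+np.cos(b),np.sin(b1)-np.sin(b)])*92
    print(i,"dx",round(-d[0],1),"dy",round(-d[1],1));b=b1
```

```text
t 5.95 tcp [ 463.7 -224.7   98.2] xhead -2.7336 ydir [-0.  0. -1.] F [ 1.07  0.3  -0.86] T [ 0.06 -0.43 -0.06] gap 14.2 q [-0.06  -0.164 -0.352 -0.    -1.382  0.468]
1 dx -1.2 dy -8.4
2 dx -2.0 dy -8.2
3 dx -2.7 dy -8.0
4 dx -3.5 dy -7.7
5 dx -4.2 dy -7.4
6 dx -4.8 dy -7.0
7 dx -5.4 dy -6.5
8 dx -6.0 dy -6.0
9 dx -6.5 dy -5.4
10 dx -7.0 dy -4.8
11 dx -7.4 dy -4.1
12 dx -7.7 dy -3.4
13 dx -8.0 dy -2.7
14 dx -8.2 dy -1.9
15 dx -8.4 dy -1.2
16 dx -8.4 dy -0.4
```

View pics/i1.png

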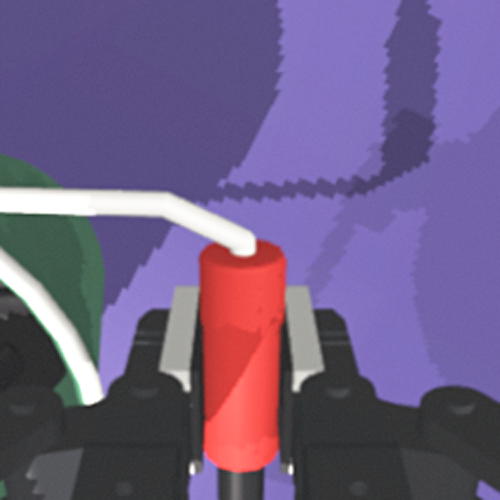

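Emit:
{"method": "step_arm", "body": {"steps": [{"dx": -1.2, "dy": -8.4, "dz": 0, "wx": 0, "wy": 0, "wz": 0}, {"dx": -2, "dy": -8.2, "dz": 0, "wx": 0, "wy": 0, "wz": 0}, {"dx": -2.7, "dy": -8, "dz": 0, "wx": 0, "wy": 0, "wz": 0}, {"dx": -3.5, "dy": -7.7, "dz": 0, "wx": 0, "wy": 0, "wz": 0}]}}

```text
clock: 6.5
tool_pos: [0.4726, -0.2208, 0.1312]
eef_rot: [-0.143, 0.692, -0.692, 0.143]
contact_force: [1.4, 0.9, -1.5]
finger_gap: 0.0139
```

Emit:
{"method": "step_arm", "body": {"steps": [{"dx": -4.2, "dy": -7.4, "dz": 0, "wx": 0, "wy": 0, "wz": 0}, {"dx": -4.8, "dy": -7, "dz": 0, "wx": 0, "wy": 0, "wz": 0}, {"dx": -5.4, "dy": -6.5, "dz": 0, "wx": 0, "wy": 0, "wz": 0}, {"dx": -6, "dy": -6, "dz": 0, "wx": 0, "wy": 0, "wz": 0}]}}

```text
clock: 7.0
tool_pos: [0.4913, -0.2128, 0.1579]
eef_rot: [0.143, -0.692, 0.692, -0.143]
contact_force: [1.5, -0.3, -1.1]
finger_gap: 0.0141
```

Run:
```python
from mv import *
s,r=st()
b=grab_frame("scene")["img"];crop(b,200,150,330,300,4,"pics/j.png")
```

```text
t 7.0 tcp [ 491.3 -212.8  157.9] xhead -2.7337 ydir [-0. -0. -1.] F [ 1.55 -0.29 -1.05] T [-0.08 -0.11 -0.05] gap 14.1 q [-0.033 -0.129 -0.212  0.    -1.488  0.441]
```

View pics/j.png

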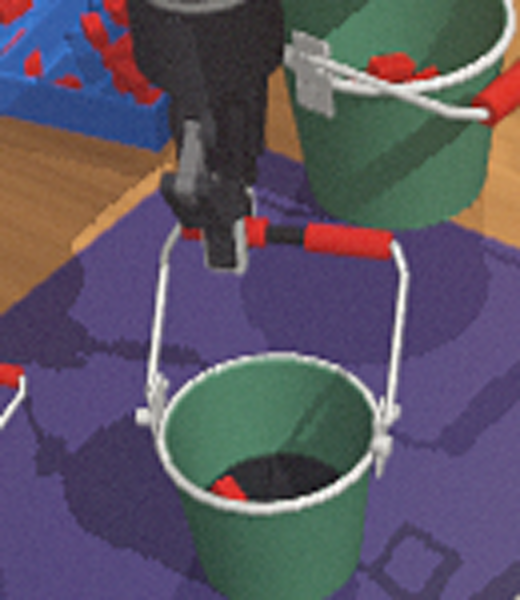

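Rising well with the pail unmoved; I'll finish the arc.

Emit:
{"method": "step_arm", "body": {"steps": [{"dx": -6.5, "dy": -5.4, "dz": 0, "wx": 0, "wy": 0, "wz": 0}, {"dx": -7, "dy": -4.8, "dz": 0, "wx": 0, "wy": 0, "wz": 0}, {"dx": -7.4, "dy": -4.1, "dz": 0, "wx": 0, "wy": 0, "wz": 0}, {"dx": -7.7, "dy": -3.4, "dz": 0, "wx": 0, "wy": 0, "wz": 0}]}}

```text
clock: 7.55
tool_pos: [0.5178, -0.2014, 0.1757]
eef_rot: [0.143, -0.692, 0.693, -0.143]
contact_force: [-0.2, -0.4, -0.5]
finger_gap: 0.0143
```

Emit:
{"method": "step_arm", "body": {"steps": [{"dx": -8, "dy": -2.7, "dz": 0, "wx": 0, "wy": 0, "wz": 0}, {"dx": -8.2, "dy": -1.9, "dz": 0, "wx": 0, "wy": 0, "wz": 0}, {"dx": -8.4, "dy": -1.2, "dz": 0, "wx": 0, "wy": 0, "wz": 0}, {"dx": -7.5, "dy": 0, "dz": 0, "wx": 0, "wy": 0, "wz": 0}, {"dx": 0, "dy": 0, "dz": 0, "wx": 0, "wy": 0, "wz": 0}, {"dx": 0, "dy": 0, "dz": 0, "wx": 0, "wy": 0, "wz": 0}, {"dx": 0, "dy": 0, "dz": 0, "wx": 0, "wy": 0, "wz": 0}]}}

```text
clock: 8.43
tool_pos: [0.5469, -0.1888, 0.1811]
eef_rot: [0.143, -0.692, 0.692, -0.143]
contact_force: [-0.1, -1.1, 4.5]
finger_gap: 0.0142
```

Run:
```python
from mv import *
s,r=st()
b=grab_frame("scene")["img"];crop(b,200,150,330,300,4,"pics/k.png")
b=grab_frame("top")["img"];crop(b,300,150,450,280,4,"pics/k2.png")
```

```text
t 8.43 tcp [ 546.9 -188.8  181.1] xhead -2.7336 ydir [ 0. -0. -1.] F [-0.12 -1.09  4.45] T [-0.4   0.27 -0.01] gap 14.2 q [ 0.014 -0.017 -0.064  0.    -1.524  0.394]
```

View pics/k.png

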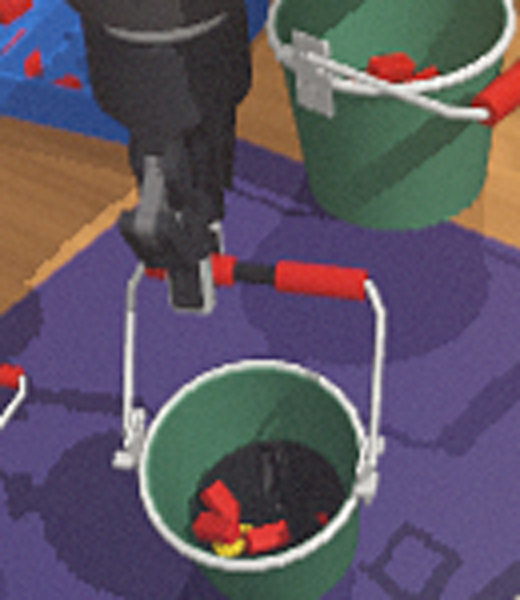

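View pics/k2.png

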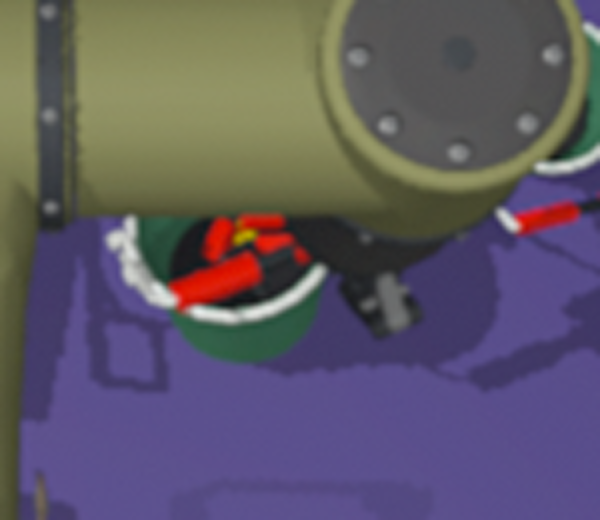

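Emit:
{"method": "step_arm", "body": {"steps": [{"dx": 4, "dy": -0.5, "dz": 0, "wx": 0, "wy": 0, "wz": 0}, {"dx": 6, "dy": 1, "dz": 0, "wx": 0, "wy": 0, "wz": 0}, {"dx": 6, "dy": 1, "dz": 0, "wx": 0, "wy": 0, "wz": 0}, {"dx": 6, "dy": 1.5, "dz": 0, "wx": 0, "wy": 0, "wz": 0}]}}

```text
clock: 9.02
tool_pos: [0.5261, -0.1977, 0.1776]
eef_rot: [-0.143, 0.693, -0.692, 0.143]
contact_force: [-0.7, 0.3, -0.4]
finger_gap: 0.0139
```

Run:
```python
from mv import *
s,r=st()
b=grab_frame("scene")["img"];crop(b,200,150,330,300,4,"pics/l.png")
```

```text
t 9.03 tcp [ 526.1 -197.7  177.6] xhead -2.7337 ydir [-0.  0. -1.] F [-0.72  0.31 -0.43] T [-0.17  0.18 -0.03] gap 13.9 q [-0.002 -0.06  -0.112 -0.    -1.519  0.41 ]
```

View pics/l.png

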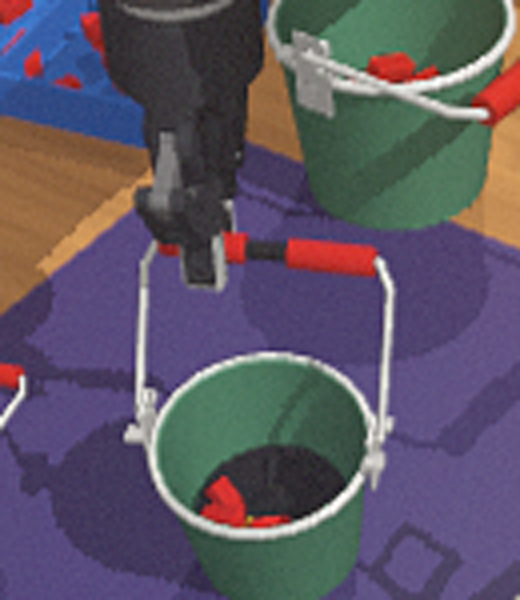

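Emit:
{"method": "step_arm", "body": {"steps": [{"dx": 4, "dy": -0.5, "dz": 0, "wx": 0, "wy": 0, "wz": 0}, {"dx": 4, "dy": -0.5, "dz": 0, "wx": 0, "wy": 0, "wz": 0}, {"dx": 0, "dy": -1, "dz": 0, "wx": 0, "wy": 0, "wz": 0}, {"dx": 0, "dy": 0, "dz": 0, "wx": 0, "wy": 0, "wz": 0}]}}

```text
clock: 9.57
tool_pos: [0.5193, -0.2007, 0.18]
eef_rot: [-0.143, 0.692, -0.692, 0.143]
contact_force: [0.2, 0.8, -2.5]
finger_gap: 0.0137
```

Run:
```python
from mv import *
s,r=st()
b=grab_frame("scene")["img"];crop(b,200,150,330,300,4,"pics/m.png")
```

```text
t 9.57 tcp [ 519.3 -200.7  180. ] xhead -2.7335 ydir [-0.  0. -1.] F [ 0.21  0.85 -2.54] T [-0.06 -0.04 -0.  ] gap 13.7 q [-0.008 -0.075 -0.122 -0.    -1.524  0.416]
```

View pics/m.png

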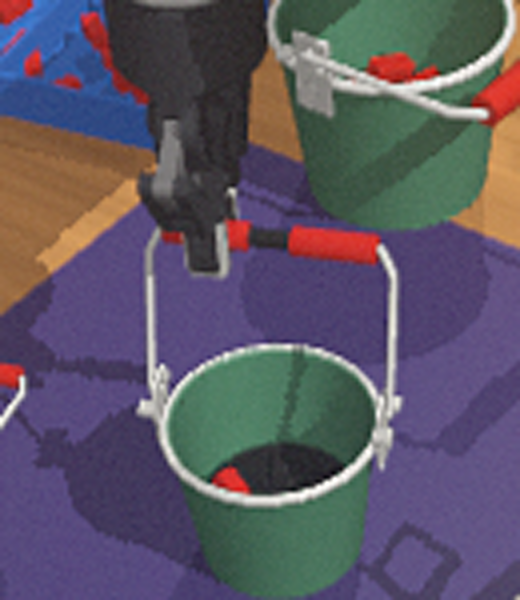

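Run:
```python
from ov import *
im=grab_frame("scene")["img"]
draw("scene",pail(.5376,-.162,.41,1.24),(210,190,320,320),4,"pics/n0.png",im)
im2=cv2.imread("pics/a_scene.png")[:,:,::-1]
draw("scene",pail(.5376,-.162,.41,.1),(210,190,320,320),4,"pics/n1.png",im2)
a=np.hstack([cv2.imread("pics/n1.png"),cv2.imread("pics/n0.png")]);cv2.imwrite("pics/n.png",a[:, :800]) if a.shape[1]<=800 else cv2.imwrite("pics/n.png",cv2.resize(a,(800,int(a.shape[0]*800/a.shape[1]))))
```

```text
(no output)
```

View pics/n.png

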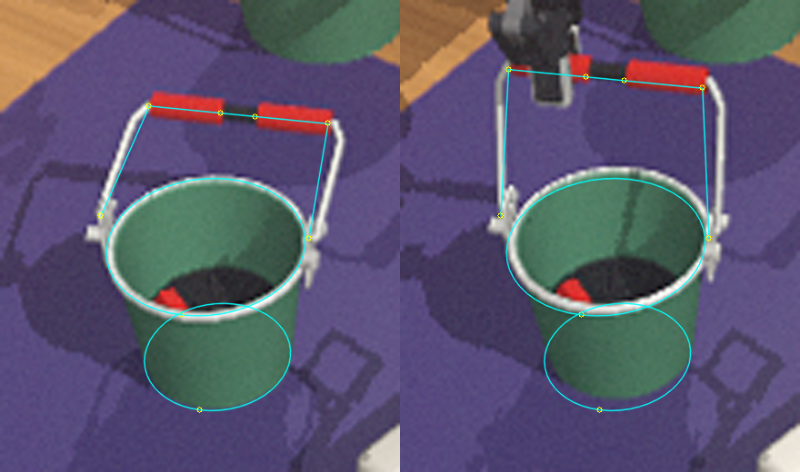

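Emit:
{"method": "step_arm", "body": {"steps": [{"dx": -4, "dy": -1, "dz": 0, "wx": 0, "wy": 0, "wz": 0}, {"dx": -4, "dy": -0.8, "dz": 0, "wx": 0, "wy": 0, "wz": 0}, {"dx": -4, "dy": -0.6, "dz": 0, "wx": 0, "wy": 0, "wz": 0}, {"dx": 0, "dy": 0, "dz": 0, "wx": 0, "wy": 0, "wz": 0}]}}

```text
clock: 10.18
tool_pos: [0.5306, -0.1959, 0.1826]
eef_rot: [0.143, -0.692, 0.693, -0.143]
contact_force: [-0.3, -0.9, -0.1]
finger_gap: 0.014
```

Run:
```python
from ov import *
from mv import st
st()
im=grab_frame("scene")["img"]
draw("scene",pail(.5376,-.162,.41,1.4),(210,180,320,320),4,"pics/o.png",im)
```

```text
t 10.18 tcp [ 530.6 -195.9  182.6] xhead -2.7334 ydir [ 0. -0. -1.] F [-0.28 -0.86 -0.1 ] T [-0.27  0.05  0.01] gap 14.0 q [ 1.000e-03 -5.100e-02 -9.500e-02  0.000e+00 -1.527e+00  4.070e-01]
```

View pics/o.png

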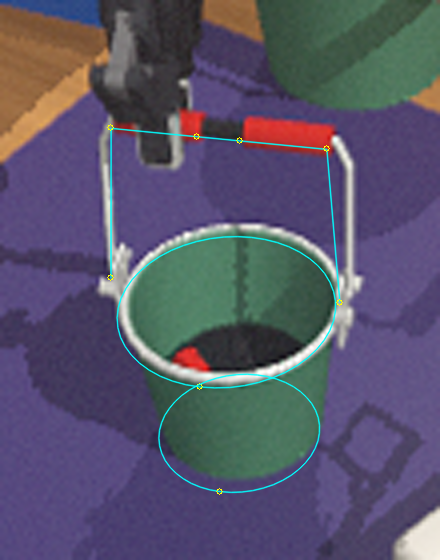

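Run:
```python
from h import *
from scipy.optimize import least_squares
def ell(img,box):
    g=img.astype(int); 
    # white rim pixels
    x0,y0,x1,y1=box; s=g[y0:y1,x0:x1]; m=(s.min(2)>140)&(s.max(2)-s.min(2)<45)
    n,l,stt,_=cv2.connectedComponentsWithStats(m.astype(np.uint8)); i=1+np.argmax(stt[1:,4]); v,u=np.nonzero(l==i); return np.c_[u+x0,v+y0]
a=cv2.imread("pics/a_scene.png")[:,:,::-1]; b=grab_frame("scene")["img"]
for im in(a,b):
    p=ell(im,(225,230,310,290)); e=cv2.fitEllipse(cv2.convexHull(p.astype(np.float32)).reshape(-1,1,2)); print(len(p),np.round(e[0],1),np.round(e[1],1),round(e[2],1), onz("scene",*e[0],.095).round(4))
```

```text
476 [269.7 246.6] [60.5 72. ] 63.7 [ 0.508  -0.1744  0.095 ]
457 [267.2 244.2] [63.1 67.8] 103.9 [ 0.5048 -0.1836  0.095 ]
```

Run:
```python
from ov import *
im=grab_frame("scene")["img"]
for i,(x,y,yaw,b) in enumerate([(.5275,-.1615,.41,1.48),(.5275,-.1615,.34,1.4)]):
    draw("scene",pail(x,y,yaw,b),(215,195,310,315),4,f"pics/p{i}.png",im)
cv2.imwrite("pics/p.png",np.hstack([cv2.imread("pics/p0.png"),cv2.imread("pics/p1.png")]))
```

```text
(no output)
```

View pics/p.png

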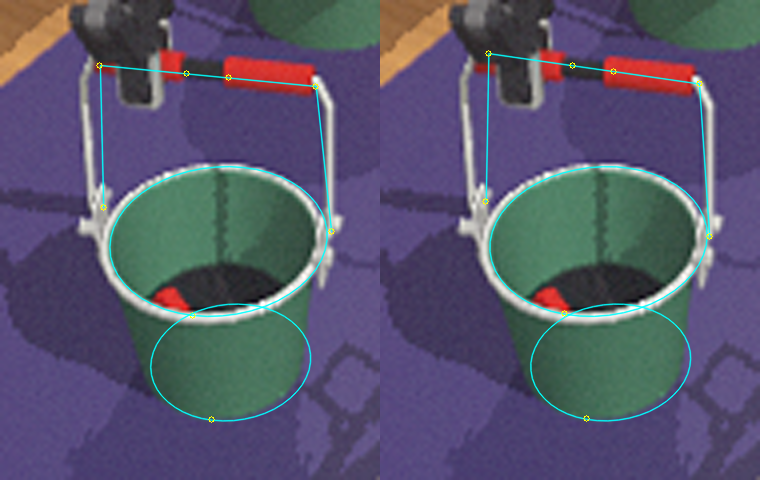

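Emit:
{"method": "step_arm", "body": {"steps": [{"dx": -4, "dy": -0.5, "dz": 0, "wx": 0, "wy": 0, "wz": 0}, {"dx": 0, "dy": 0, "dz": 0, "wx": 0, "wy": 0, "wz": 0}, {"dx": 0, "dy": 0, "dz": 0, "wx": 0, "wy": 0, "wz": 0}, {"dx": 0, "dy": 0, "dz": 0, "wx": 0, "wy": 0, "wz": 0}, {"dx": 0, "dy": 0, "dz": 0, "wx": 0, "wy": 0, "wz": 0}]}}

```text
clock: 10.95
tool_pos: [0.5339, -0.1944, 0.1829]
eef_rot: [0.143, -0.692, 0.692, -0.143]
contact_force: [-0.8, -1.6, 0.6]
finger_gap: 0.0143
```

Run:
```python
from ov import *
from mv import st
st()
im=grab_frame("scene")["img"]
draw("scene",pail(.5275,-.1615,.41,1.5),(215,195,310,315),5,f"pics/q.png",im)
```

```text
t 10.95 tcp [ 533.9 -194.4  182.9] xhead -2.7337 ydir [ 0. -0. -1.] F [-0.83 -1.61  0.57] T [-0.43  0.02  0.02] gap 14.3 q [ 0.004 -0.044 -0.087  0.    -1.528  0.404]
```

View pics/q.png

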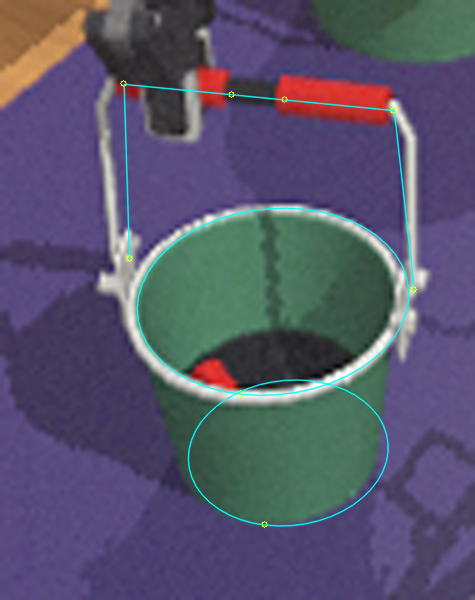

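Emit:
{"method": "step_arm", "body": {"steps": [{"dx": 0, "dy": -1.5, "dz": 0, "wx": 0, "wy": 0, "wz": 0}, {"dx": 0, "dy": -1.5, "dz": 0, "wx": 0, "wy": 0, "wz": 0}, {"dx": 0, "dy": 0, "dz": 0, "wx": 0, "wy": 0, "wz": 0}, {"dx": 0, "dy": 0, "dz": 0, "wx": 0, "wy": 0, "wz": 0}, {"dx": 0, "dy": 0, "dz": 0, "wx": 0, "wy": 0, "wz": 0}]}}

```text
clock: 11.62
tool_pos: [0.5339, -0.1943, 0.1857]
eef_rot: [-0.143, 0.693, -0.692, 0.143]
contact_force: [-0.4, 0.0, -3.9]
finger_gap: 0.0141
```

Run:
```python
from ov import *
from mv import st
st()
im=grab_frame("scene")["img"]
draw("scene",pail(.5275,-.1615,.41,1.5),(215,195,310,315),5,f"pics/r.png",im)
```

```text
t 11.62 tcp [ 533.9 -194.3  185.7] xhead -2.7336 ydir [-0.  0. -1.] F [-0.37  0.05 -3.86] T [-0.12 -0.03 -0.  ] gap 14.1 q [ 0.004 -0.044 -0.082 -0.    -1.533  0.404]
```

View pics/r.png

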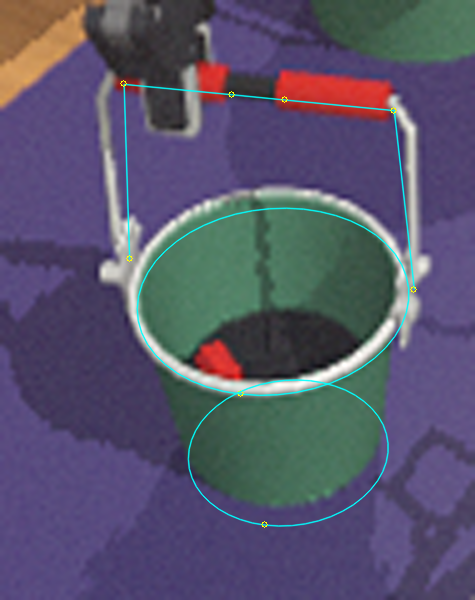

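Emit:
{"method": "step_arm", "body": {"steps": [{"dx": 0, "dy": -2, "dz": 0, "wx": 0, "wy": 0, "wz": 0}, {"dx": 0, "dy": -4, "dz": 0, "wx": 0, "wy": 0, "wz": 0}, {"dx": 0, "dy": -6, "dz": 0, "wx": 0, "wy": 0, "wz": 0}, {"dx": 0, "dy": -6, "dz": 0, "wx": 0, "wy": 0, "wz": 0}, {"dx": 0, "dy": -4, "dz": 0, "wx": 0, "wy": 0, "wz": 0}, {"dx": 0, "dy": 0, "dz": 0, "wx": 0, "wy": 0, "wz": 0}]}}

```text
clock: 12.42
tool_pos: [0.5341, -0.1944, 0.2084]
eef_rot: [0.143, -0.692, 0.692, -0.144]
contact_force: [0.9, 1.1, -4.1]
finger_gap: 0.0141
```

Run:
```python
from ov import *
from mv import st
st()
im=grab_frame("scene")["img"]
draw("scene",pail(.5227,-.1686,.41,1.57,.022),(205,165,325,315),4,f"pics/s.png",im)
```

```text
t 12.43 tcp [ 534.1 -194.4  208.4] xhead -2.7336 ydir [ 0.001 -0.    -1.   ] F [ 0.88  1.07 -4.09] T [-0.1  -0.11  0.03] gap 14.1 q [ 0.004 -0.046 -0.043  0.    -1.573  0.404]
```

View pics/s.png

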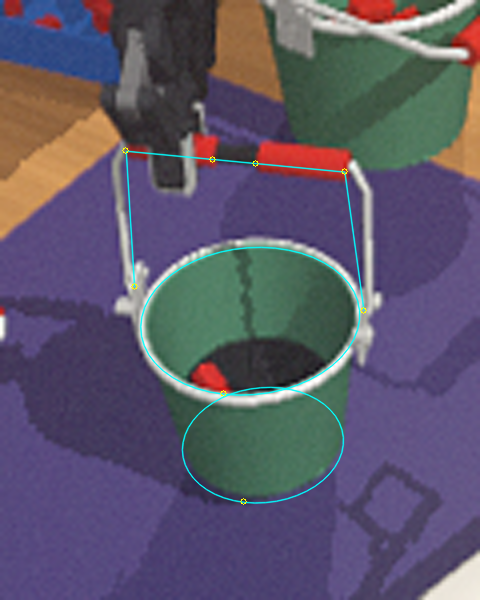

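Emit:
{"method": "step_arm", "body": {"steps": [{"dx": 0, "dy": -8, "dz": 0, "wx": 0, "wy": 0.03, "wz": 0}, {"dx": 0, "dy": -18, "dz": 0, "wx": 0, "wy": 0.04, "wz": 0}, {"dx": 0, "dy": -20, "dz": 0, "wx": 0, "wy": 0.05, "wz": 0}, {"dx": 0, "dy": -20, "dz": 0, "wx": 0, "wy": 0.05, "wz": 0}, {"dx": 0, "dy": -20, "dz": 0, "wx": 0, "wy": 0.05, "wz": 0}, {"dx": 0, "dy": -20, "dz": 0, "wx": 0, "wy": 0.05, "wz": 0}, {"dx": 0, "dy": -17, "dz": 0, "wx": 0, "wy": 0.035, "wz": 0}, {"dx": 0, "dy": -8, "dz": 0, "wx": 0, "wy": 0, "wz": 0}]}}

```text
clock: 13.48
tool_pos: [0.5341, -0.1945, 0.3404]
eef_rot: [0.036, -0.706, 0.706, -0.037]
contact_force: [0.6, -0.2, -3.7]
finger_gap: 0.014
```

Run:
```python
from mv import *
togo((.4576,.1307,.341),.103-np.pi)
```

```text
t 13.47 tcp [ 534.1 -194.5  340.4] xhead -3.0393 ydir [ 0.002 -0.    -1.   ] F [ 0.6  -0.19 -3.69] T [-0.08 -0.03 -0.03] gap 14.0 q [ 0.004 -0.006  0.238  0.    -1.813  0.098]
togo d [  42.9   -0.9 -331.3] w [-0.    -0.001 -0.002] deg 0.1
```

Emit:
{"method": "step_arm", "body": {"steps": [{"dx": 1, "dy": 0, "dz": -8, "wx": 0, "wy": 0, "wz": 0}, {"dx": 2, "dy": 0, "dz": -16, "wx": 0, "wy": 0, "wz": 0}, {"dx": 3, "dy": 0, "dz": -22, "wx": 0, "wy": 0, "wz": 0}, {"dx": 3, "dy": 0, "dz": -24, "wx": 0, "wy": 0, "wz": 0}, {"dx": 3, "dy": 0, "dz": -24, "wx": 0, "wy": 0, "wz": 0}, {"dx": 3, "dy": 0, "dz": -24, "wx": 0, "wy": 0, "wz": 0}, {"dx": 3, "dy": 0, "dz": -24, "wx": 0, "wy": 0, "wz": 0}, {"dx": 3, "dy": 0, "dz": -24, "wx": 0, "wy": 0, "wz": 0}]}}

```text
clock: 14.48
tool_pos: [0.4951, -0.0298, 0.3382]
eef_rot: [-0.037, 0.706, -0.706, 0.036]
contact_force: [0.2, 0.7, -3.3]
finger_gap: 0.0137
```

Emit:
{"method": "step_arm", "body": {"steps": [{"dx": 3, "dy": 0, "dz": -24, "wx": 0, "wy": 0, "wz": 0}, {"dx": 3, "dy": 0, "dz": -24, "wx": 0, "wy": 0, "wz": 0}, {"dx": 3, "dy": 0, "dz": -24, "wx": 0, "wy": 0, "wz": 0}, {"dx": 3, "dy": 0, "dz": -24, "wx": 0, "wy": 0, "wz": 0}, {"dx": 3, "dy": 0, "dz": -24, "wx": 0, "wy": 0, "wz": 0}, {"dx": 3, "dy": 0, "dz": -20, "wx": 0, "wy": 0, "wz": 0}, {"dx": 3, "dy": 0, "dz": -16, "wx": 0, "wy": 0, "wz": 0}, {"dx": 1, "dy": 0, "dz": -9, "wx": 0, "wy": 0, "wz": 0}]}}

```text
clock: 15.48
tool_pos: [0.4565, 0.1314, 0.3387]
eef_rot: [-0.037, 0.706, -0.706, 0.037]
contact_force: [-0.6, -0.6, -3.3]
finger_gap: 0.014
```

Run:
```python
from mv import *
togo((.4576,.1307,.341),.103-np.pi)
b=grab_frame("scene")["img"];crop(b,300,130,450,330,4,"pics/t1.png"); 
b=cv2.imread("pics/t1.png");cv2.imwrite("pics/t1.png",cv2.resize(b,(450,600)))
cv2.imwrite("pics/t2.png",grab_frame("top")["img"][:,:,::-1])
cv2.imwrite("pics/t3.png",grab_frame("wrist")["img"][:,:,::-1])
```

```text
t 15.47 tcp [456.5 131.4 338.7] xhead -3.0374 ydir [-0.  0. -1.] F [-0.62 -0.63 -3.34] T [-0.2  -0.09 -0.04] gap 14.0 q [ 0.706 -0.252  0.013 -0.    -1.836 -0.602]
togo d [-1.  -2.3  0.8] w [0.    0.001 0.   ] deg 0.1
```

View pics/t1.png

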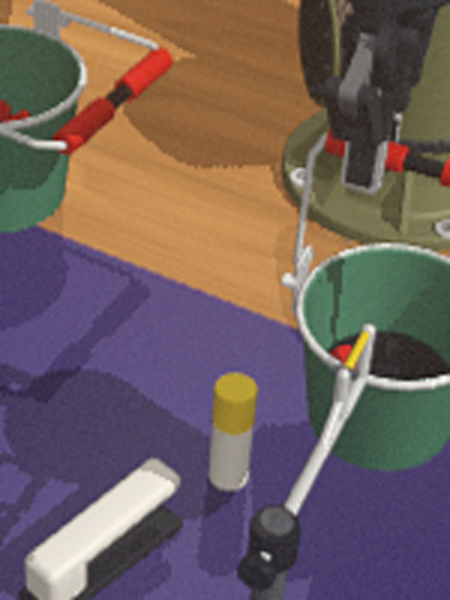

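View pics/t2.png

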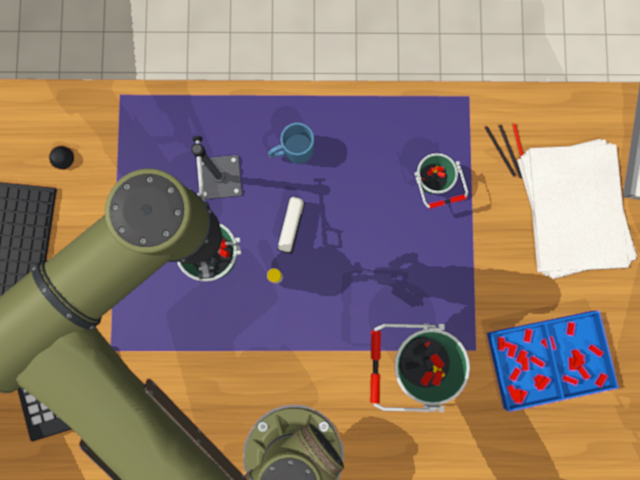

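View pics/t3.png

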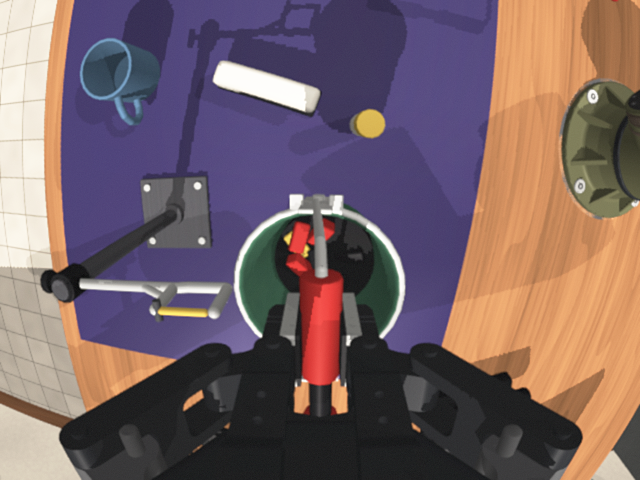

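Run:
```python
from h import *
im=cv2.imread("pics/t3.png")[:,:,::-1];crop(im,135,260,255,340,6,"pics/u.png")
```

```text
(no output)
```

View pics/u.png

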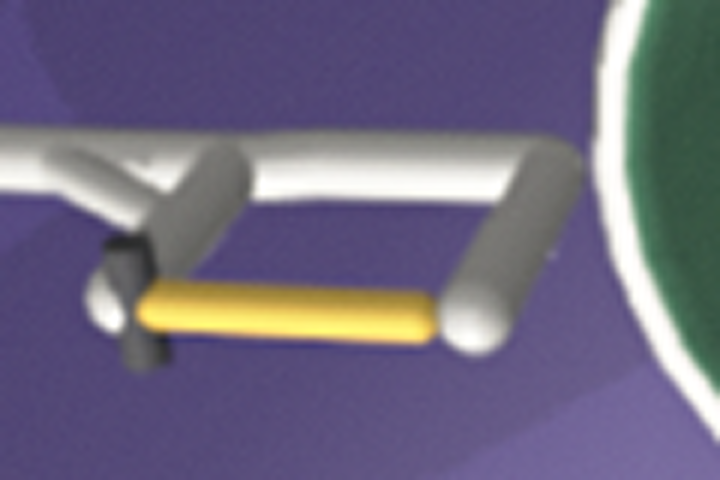

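```bash
cat >> mv.py <<'E'
def trim(rays):
    A=np.zeros((3,3));b=np.zeros(3)
    for o,d in rays:
        d=d/np.linalg.norm(d);M=np.eye(3)-np.outer(d,d);A+=M;b+=M@o
    p=np.linalg.solve(A,b);return p.round(4),[round(float(np.linalg.norm((np.eye(3)-np.outer(d,d)/(d@d))@(p-o)))*1e3,1) for o,d in rays]
E
python3 - <<'E'
from mv import *
f=grab_frame("wrist")
S=np.array([.5393,.1673]);e=np.array([.9947,.1028]);n=np.array([-.1028,.9947])
P={"nose":((214.2,312.5),(423,240),(200,215.7)),"gtip":((206.7,313),(422,242.2),(199.7,213.1)),"gbase":((158.3,310.8),(415.5,252.2),(198.6,196.7))}
for k,(w,s,t) in P.items():
    R3=[wray(f,*w),ray("scene",*s),ray("top",*t)]
    for nm,rr in(("all",R3),("ws",R3[:2]),("st",R3[1:]),("wt",R3[::2])):
        p,res=trim(rr);print(k,nm,p,res,"stand",((p[:2]-S)@e).round(4),((p[:2]-S)@n).round(4))
for u,v in((147.5+.7,203),(0,0)):pass
E
```

```text
nose all [0.5182 0.1675 0.2865] [0.2, 0.7, 0.9] stand -0.021 0.0024
nose ws [0.518  0.168  0.2864] [0.3, 0.3] stand -0.0211 0.0029
nose st [0.5182 0.1675 0.2863] [0.8, 0.8] stand -0.021 0.0024
nose wt [0.5178 0.1663 0.2888] [0.3, 0.3] stand -0.0215 0.0012
gtip all [0.5233 0.1684 0.286 ] [0.6, 0.5, 1.0] stand -0.0158 0.0027
gtip ws [0.5232 0.169  0.286 ] [0.1, 0.1] stand -0.0158 0.0033
gtip st [0.5233 0.1682 0.2857] [0.7, 0.7] stand -0.0158 0.0025
gtip wt [0.5225 0.1669 0.2895] [0.5, 0.5] stand -0.0168 0.0013
gbase all [0.5545 0.1705 0.2892] [0.4, 0.9, 1.0] stand 0.0154 0.0016
gbase ws [0.5547 0.1711 0.2893] [0.4, 0.4] stand 0.0157 0.0022
gbase st [0.5542 0.1704 0.2887] [0.9, 0.9] stand 0.0151 0.0016
gbase wt [0.5539 0.1691 0.2917] [0.2, 0.2] stand 0.0147 0.0003
```

Run:
```python
from h import *
b=grab_frame("scene")["img"];crop(b,395,140,495,215,8,"pics/v1.png")
b=grab_frame("wrist")["img"];crop(b,270,260,370,420,4,"pics/v2.png")
```

```text
(no output)
```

View pics/v1.png

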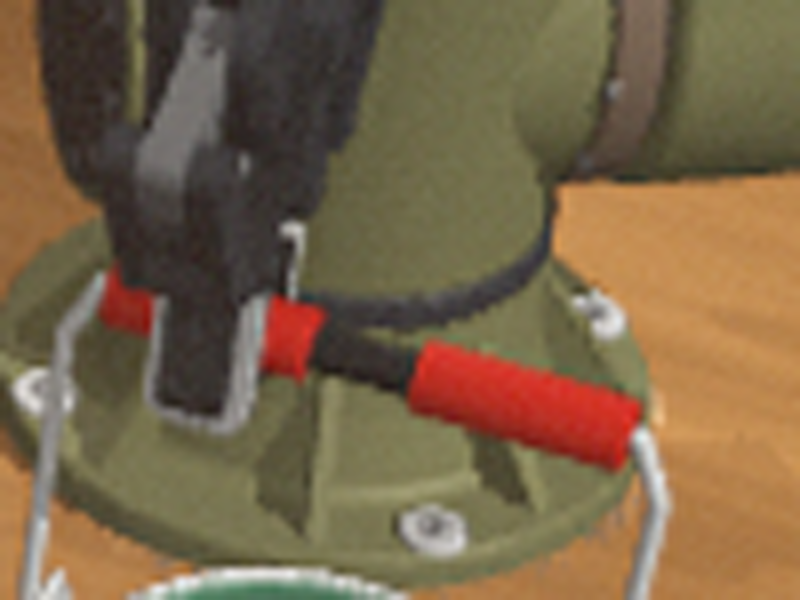

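View pics/v2.png

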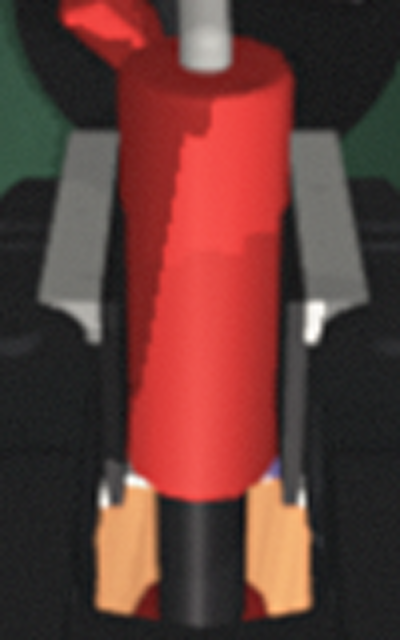

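Run:
```python
from mv import *
f=grab_frame("wrist");s,r=st();t=s["tool_pos"]
e=np.array([.9947,.1028]);n=np.array([-.1028,.9947])
for k,w,sc in(("blackedge",(320,380),(434,183)),("end-",(320.5,274),(409.8,177))):
    p,res=trim([wray(f,*w),ray("scene",*sc)]);d=p-t;print(k,p,res,"rel tcp x,y,z",(d[:2]@e).round(4),(d[:2]@n).round(4),d[2].round(4))
for y in(-28,-11,0,11,56,-56):
    print(y,[proj("scene",[*(t[:2]+n*(28+y)/1e3),t[2]+.019])[0].round(1)])
print("measured: end- 410.6,177.5 be 434.4,182.5, mid 440.4,184.75 end+ 474,194")
# fit waist line pts from scene only: solve for y offset, tilt and height
from scipy.optimize import least_squares
M={-56:(410,177.3),-11:(434.2,183),0:(440.4,184.75),11:(446.8,186),56:(474.2,194)}
def res(q):
    off,h,til=q;o=[]
    for y,uv in M.items():
        L=off+y/1e3; P=[*(t[:2]+n*L*np.cos(til)),t[2]+h+np.sin(til)*L];o+=list(proj("scene",P)[0]-uv)
    return o
q=least_squares(res,[.028,.019,0],x_scale=[.01,.01,.1]);print(q.x,np.round(q.fun,1))
```

```text
t 15.82 tcp [457.3 130.  338.9] xhead -3.0395 ydir [-0. -0. -1.] F [ 0.92 -0.36 -2.48] T [-0.08 -0.04  0.04] gap 14.1 q [ 0.703 -0.251  0.014 -0.    -1.836 -0.601]
blackedge [0.4554 0.1514 0.3593] [1.2, 1.2] rel tcp x,y,z 0.0003 0.0215 0.0204
end- [0.4587 0.1071 0.3556] [0.8, 0.8] rel tcp x,y,z -0.001 -0.0229 0.0167
-28 [array([422.2, 179.8])]
-11 [array([432. , 182.5])]
0 [array([438.4, 184.2])]
11 [array([444.8, 185.9])]
56 [array([471.7, 193.2])]
-56 [array([406.4, 175.6])]
measured: end- 410.6,177.5 be 434.4,182.5, mid 440.4,184.75 end+ 474,194
[0.0322012  0.01832775 0.01532379] [-1.3 -0.6  0.2  0.3  0.4  0.2  0.5  0.6  0.1 -0.5]
```

Run:
```python
from mv import *
togo((.4578,.1290,.287),.103-np.pi)
```

```text
t 15.82 tcp [457.3 130.  338.9] xhead -3.0395 ydir [-0. -0. -1.] F [ 0.92 -0.36 -2.48] T [-0.08 -0.04  0.04] gap 14.1 q [ 0.703 -0.251  0.014 -0.    -1.836 -0.601]
togo d [-0.4 51.9  1. ] w [-0.    -0.001  0.   ] deg 0.0
```

Emit:
{"method": "step_arm", "body": {"steps": [{"dx": 0, "dy": 5, "dz": 1, "wx": 0, "wy": 0, "wz": 0}, {"dx": 0, "dy": 10, "dz": 0, "wx": 0, "wy": 0, "wz": 0}, {"dx": 0, "dy": 12, "dz": 0, "wx": 0, "wy": 0, "wz": 0}, {"dx": 0, "dy": 12, "dz": 0, "wx": 0, "wy": 0, "wz": 0}, {"dx": 0, "dy": 8, "dz": 0, "wx": 0, "wy": 0, "wz": 0}, {"dx": 0, "dy": 4, "dz": 0, "wx": 0, "wy": 0, "wz": 0}, {"dx": 0, "dy": 0, "dz": 0, "wx": 0, "wy": 0, "wz": 0}]}}

```text
clock: 16.7
tool_pos: [0.4572, 0.1295, 0.2878]
eef_rot: [0.036, -0.706, 0.706, -0.036]
contact_force: [-0.2, 0.3, -2.9]
finger_gap: 0.0139
```

Run:
```python
from mv import *
togo((.4578,.1290,.287),.103-np.pi)
b=grab_frame("scene")["img"];crop(b,370,150,490,320,3,"pics/w1.png")
b=grab_frame("wrist")["img"];crop(b,120,180,400,420,2,"pics/w2.png")
```

```text
t 16.7 tcp [457.2 129.5 287.8] xhead -3.0385 ydir [-0. -0. -1.] F [-0.18  0.34 -2.88] T [-0.09  0.02 -0.04] gap 13.9 q [ 0.702 -0.279 -0.104 -0.    -1.747 -0.599]
togo d [-0.5  0.8  0.5] w [-0.  0.  0.] deg 0.0
```

View pics/w1.png

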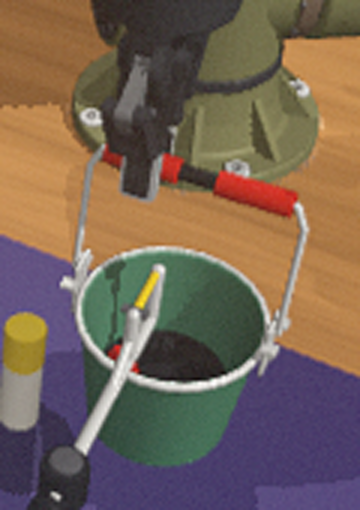

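View pics/w2.png

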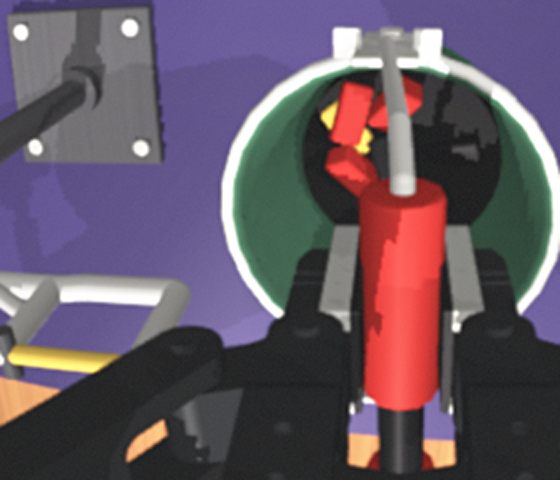

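Emit:
{"method": "step_arm", "body": {"steps": [{"dx": -4, "dy": 0, "dz": 0.5, "wx": 0, "wy": 0, "wz": 0}, {"dx": -8, "dy": 0, "dz": 0, "wx": 0, "wy": 0, "wz": 0}, {"dx": -10, "dy": 0, "dz": 0, "wx": 0, "wy": 0, "wz": 0}, {"dx": -10, "dy": 0, "dz": 0, "wx": 0, "wy": 0, "wz": 0}, {"dx": -6, "dy": 0, "dz": 0, "wx": 0, "wy": 0, "wz": 0}, {"dx": -2, "dy": 0, "dz": 0, "wx": 0, "wy": 0, "wz": 0}, {"dx": 0, "dy": 0, "dz": 0, "wx": 0, "wy": 0, "wz": 0}]}}

```text
clock: 17.68
tool_pos: [0.4972, 0.1331, 0.2879]
eef_rot: [-0.036, 0.706, -0.706, 0.036]
contact_force: [0.1, -1.1, -3.9]
finger_gap: 0.0139
```

Run:
```python
from mv import *
togo((.5344,.1369,.287),.103-np.pi)
b=grab_frame("scene")["img"];crop(b,370,170,490,320,4,"pics/x1.png")
b=grab_frame("wrist")["img"];crop(b,120,180,400,460,2,"pics/x2.png")
b=grab_frame("top")["img"];crop(b,140,160,300,280,5,"pics/x3.png")
```

```text
t 17.68 tcp [497.2 133.1 287.9] xhead -3.0387 ydir [-0.  0. -1.] F [ 0.09 -1.12 -3.9 ] T [-0.1  -0.09 -0.02] gap 13.9 q [ 0.653 -0.173 -0.015 -0.    -1.729 -0.55 ]
togo d [-37.4   0.9   0. ] w [ 0. -0.  0.] deg 0.0
```

View pics/x1.png

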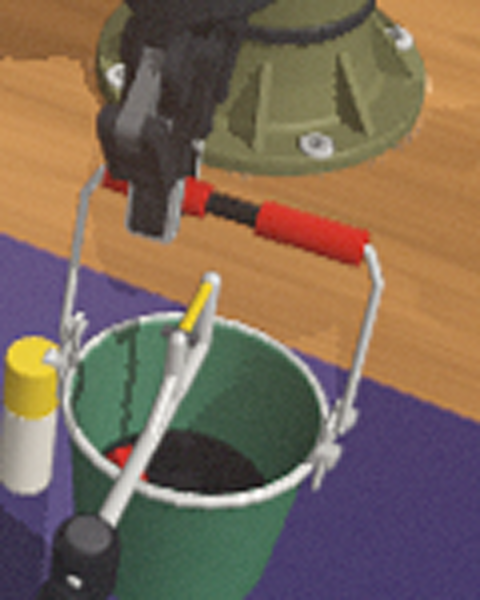

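View pics/x2.png

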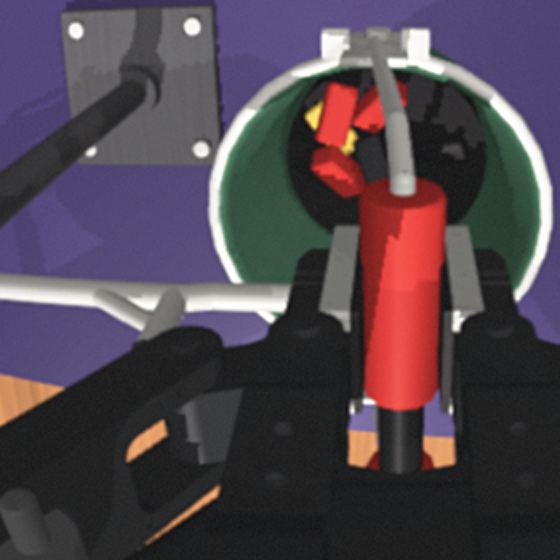

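View pics/x3.png

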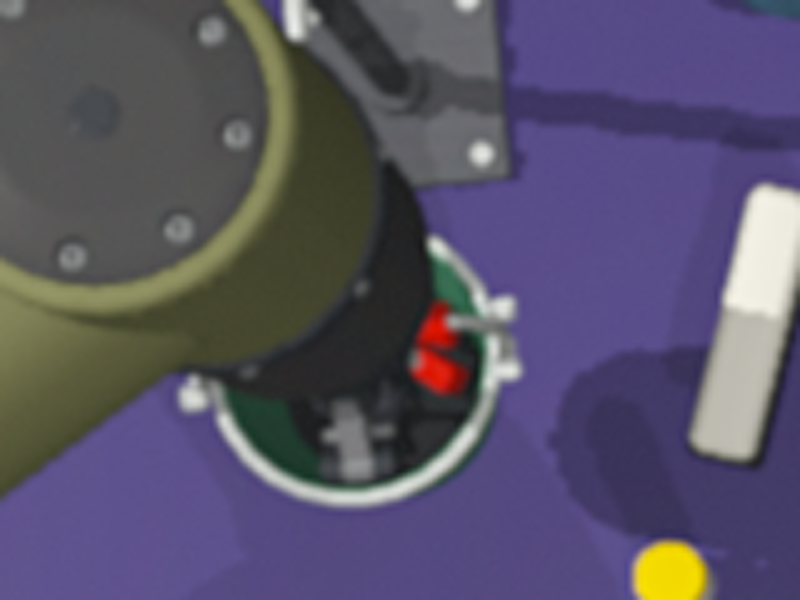

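Emit:
{"method": "step_arm", "body": {"steps": [{"dx": -3, "dy": 0, "dz": 0, "wx": 0, "wy": 0, "wz": 0}, {"dx": -7, "dy": 0, "dz": 0, "wx": 0, "wy": 0, "wz": 0}, {"dx": -9, "dy": 0, "dz": 0, "wx": 0, "wy": 0, "wz": 0}, {"dx": -8, "dy": 0, "dz": 0, "wx": 0, "wy": 0, "wz": 0}, {"dx": -6, "dy": 0, "dz": 0, "wx": 0, "wy": 0, "wz": 0}, {"dx": -4, "dy": 0, "dz": 0, "wx": 0, "wy": 0, "wz": 0}, {"dx": 0, "dy": 0, "dz": 0, "wx": 0, "wy": 0, "wz": 0}, {"dx": 0, "dy": 0, "dz": 0, "wx": 0, "wy": 0, "wz": 0}]}}

```text
clock: 18.82
tool_pos: [0.5338, 0.1369, 0.288]
eef_rot: [-0.036, 0.706, -0.706, 0.036]
contact_force: [-0.1, -0.4, -3.0]
finger_gap: 0.0141
```

Run:
```python
from mv import *
togo((.5344,.1369,.287),.103-np.pi)
b=grab_frame("scene")["img"];crop(b,370,170,490,320,4,"pics/y1.png");crop(b,395,200,455,265,9,"pics/y3.png")
b=grab_frame("wrist")["img"];crop(b,250,260,390,460,3,"pics/y2.png")
```

```text
t 18.82 tcp [533.8 136.9 288. ] xhead -3.0386 ydir [-0.  0. -1.] F [-0.14 -0.43 -3.02] T [-0.12  0.06  0.01] gap 14.1 q [ 0.616 -0.076  0.073 -0.    -1.72  -0.513]
togo d [-0.6  1.   0. ] w [0. 0. 0.] deg 0.0
```

View pics/y1.png

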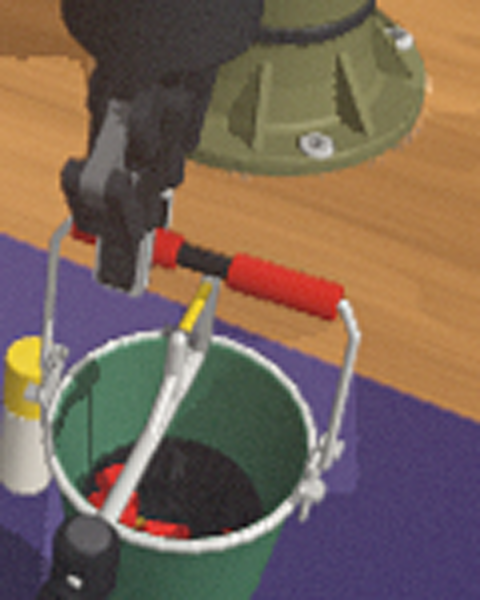

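View pics/y2.png

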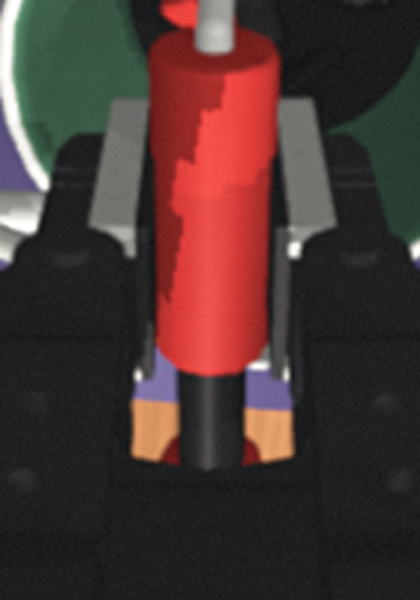

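View pics/y3.png

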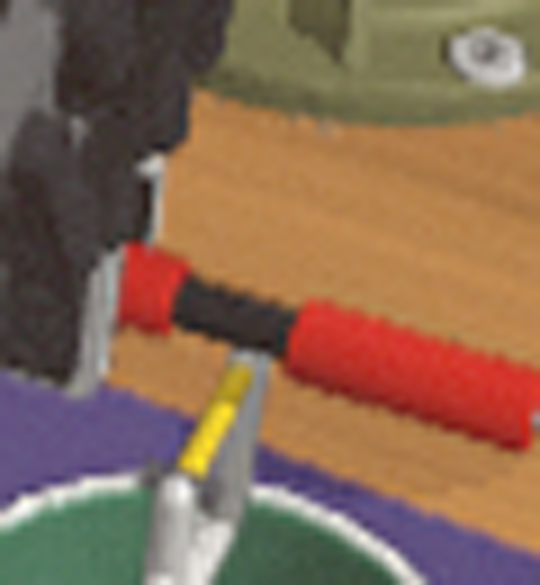

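Run:
```python
from mv import *
from scipy.optimize import fsolve
S=np.array([.5391,.1695]);e=np.array([.9947,.1028]);n=np.array([-.1028,.9947])
for X in(-.011,-.008,-.005):
    q=fsolve(lambda q:proj("scene",[*(S+X*e+q[0]*n),q[1]])[0]-(421.1,235.3),[0,.3]);print(X,q)
print(proj("scene",[*(S-.021*e),.287]),proj("scene",[*(S-.021*e+.0*n),.291]))
```

```text
-0.011 [-0.00103411  0.30436928]
-0.008 [-0.00032417  0.30703427]
-0.005 [0.00038577 0.30969925]
[[422.47177793 239.7075947 ]] [[422.74982942 237.91981502]]
```

Emit:
{"method": "step_arm", "body": {"steps": [{"dx": -0.5, "dy": 2, "dz": 0, "wx": 0, "wy": 0, "wz": 0}, {"dx": 0, "dy": 2, "dz": 0, "wx": 0, "wy": 0, "wz": 0}, {"dx": 0, "dy": 2, "dz": 0, "wx": 0, "wy": 0, "wz": 0}, {"dx": 0, "dy": 2, "dz": 0, "wx": 0, "wy": 0, "wz": 0}, {"dx": 0, "dy": 1, "dz": 0, "wx": 0, "wy": 0, "wz": 0}, {"dx": 0, "dy": 0, "dz": 0, "wx": 0, "wy": 0, "wz": 0}]}}

```text
clock: 19.68
tool_pos: [0.5343, 0.1369, 0.2788]
eef_rot: [0.037, -0.706, 0.706, -0.036]
contact_force: [-0.3, 0.0, -4.3]
finger_gap: 0.014
```

Emit:
{"method": "step_arm", "body": {"steps": [{"dx": 0, "dy": 1, "dz": 0, "wx": 0, "wy": 0, "wz": 0}]}}

```text
clock: 19.8
tool_pos: [0.5344, 0.1369, 0.278]
eef_rot: [-0.036, 0.706, -0.706, 0.036]
contact_force: [-1.1, -0.3, -3.3]
finger_gap: 0.0141
```

Emit:
{"method": "step_arm", "body": {"steps": [{"dx": 0, "dy": 1, "dz": 0, "wx": 0, "wy": 0, "wz": 0}]}}

```text
clock: 19.92
tool_pos: [0.5344, 0.137, 0.2769]
eef_rot: [-0.036, 0.706, -0.706, 0.036]
contact_force: [1.0, -0.0, -4.0]
finger_gap: 0.0139
```

Emit:
{"method": "step_arm", "body": {"steps": [{"dx": 0, "dy": 1, "dz": 0, "wx": 0, "wy": 0, "wz": 0}]}}

```text
clock: 20.05
tool_pos: [0.5344, 0.1369, 0.276]
eef_rot: [-0.036, 0.706, -0.706, 0.036]
contact_force: [-0.4, -0.0, -1.6]
finger_gap: 0.0143
```

Emit:
{"method": "step_arm", "body": {"steps": [{"dx": 0, "dy": 1, "dz": 0, "wx": 0, "wy": 0, "wz": 0}]}}

```text
clock: 20.18
tool_pos: [0.5345, 0.1369, 0.2755]
eef_rot: [-0.036, 0.706, -0.706, 0.037]
contact_force: [-0.3, 0.4, 1.3]
finger_gap: 0.0142
```

Emit:
{"method": "step_arm", "body": {"steps": [{"dx": 0, "dy": 1, "dz": 0, "wx": 0, "wy": 0, "wz": 0}]}}

```text
clock: 20.3
tool_pos: [0.5346, 0.1369, 0.275]
eef_rot: [-0.036, 0.706, -0.706, 0.037]
contact_force: [-1.7, -1.0, 1.3]
finger_gap: 0.0143
```

Run:
```python
from mv import *
st()
b=grab_frame("scene")["img"];crop(b,395,200,455,265,9,"pics/z1.png")
st()
```

```text
t 20.3 tcp [534.6 136.9 275. ] xhead -3.0386 ydir [ 0.002  0.001 -1.   ] F [-1.68 -0.95  1.27] T [0.06 0.57 0.06] gap 14.3 q [ 0.615 -0.08   0.046  0.    -1.695 -0.512]
t 20.35 tcp [534.5 136.9 274.7] xhead -3.0386 ydir [ 0.001  0.001 -1.   ] F [-2.12 -1.34  1.6 ] T [-0.01  0.44  0.04] gap 13.9 q [ 0.615 -0.08   0.045  0.    -1.695 -0.512]
```

View pics/z1.png

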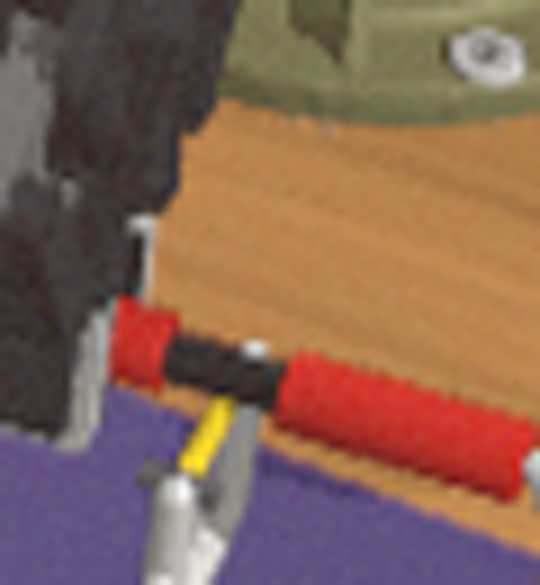

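Emit:
{"method": "step_arm", "body": {"steps": [{"dx": 0, "dy": 1, "dz": 0, "wx": 0, "wy": 0, "wz": 0}, {"dx": 0, "dy": 1, "dz": 0, "wx": 0, "wy": 0, "wz": 0}]}}

```text
clock: 20.6
tool_pos: [0.5344, 0.1369, 0.2722]
eef_rot: [-0.036, 0.706, -0.706, 0.037]
contact_force: [-1.3, 0.2, 1.7]
finger_gap: 0.014
```

Emit:
{"method": "step_arm", "body": {"steps": [{"dx": 0, "dy": 1, "dz": 0, "wx": 0, "wy": 0, "wz": 0}, {"dx": 0, "dy": 1, "dz": 0, "wx": 0, "wy": 0, "wz": 0}]}}

```text
clock: 20.85
tool_pos: [0.5345, 0.1369, 0.27]
eef_rot: [-0.036, 0.706, -0.706, 0.036]
contact_force: [-1.1, -0.5, 1.1]
finger_gap: 0.0143
```

Run:
```python
from mv import *
b=grab_frame("scene")["img"];crop(b,380,200,455,275,8,"pics/za.png")
st()
```

```text
t 20.9 tcp [534.5 136.9 269.8] xhead -3.0387 ydir [ 0.  0. -1.] F [-0.74  0.08  2.14] T [-0.06  0.25  0.03] gap 14.0 q [ 0.615 -0.081  0.036  0.    -1.687 -0.512]
```

View pics/za.png

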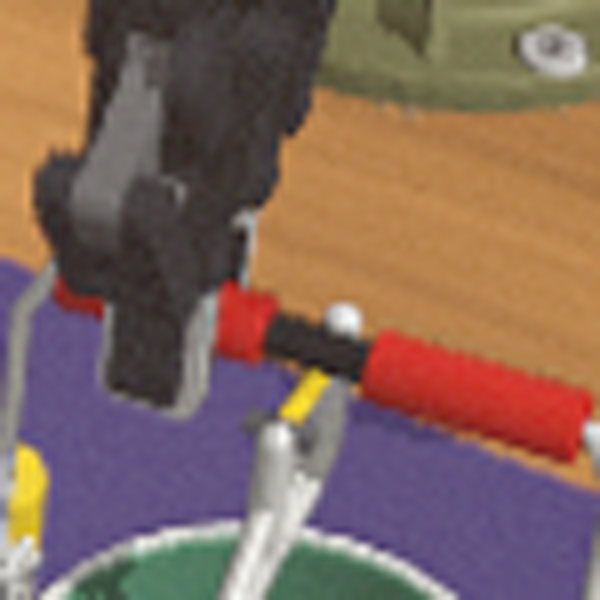

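Emit:
{"method": "step_arm", "body": {"steps": [{"dx": 0, "dy": 1.2, "dz": 0, "wx": 0, "wy": 0, "wz": 0}, {"dx": 0, "dy": 1.2, "dz": 0, "wx": 0, "wy": 0, "wz": 0}, {"dx": 0, "dy": 1.2, "dz": 0, "wx": 0, "wy": 0, "wz": 0}]}}

```text
clock: 21.28
tool_pos: [0.5348, 0.1369, 0.2666]
eef_rot: [-0.036, 0.706, -0.706, 0.037]
contact_force: [1.1, 0.6, 3.0]
finger_gap: 0.0141
```

Emit:
{"method": "step_arm", "body": {"steps": [{"dx": 0, "dy": 1.2, "dz": 0, "wx": 0, "wy": 0, "wz": 0}, {"dx": 0, "dy": 1.2, "dz": 0, "wx": 0, "wy": 0, "wz": 0}, {"dx": 0, "dy": 1.2, "dz": 0, "wx": 0, "wy": 0, "wz": 0}]}}

```text
clock: 21.65
tool_pos: [0.5344, 0.137, 0.2627]
eef_rot: [-0.036, 0.706, -0.706, 0.036]
contact_force: [1.1, -0.1, 3.9]
finger_gap: 0.0142
```

Emit:
{"method": "step_arm", "body": {"steps": [{"dx": 0, "dy": 1.2, "dz": 0, "wx": 0, "wy": 0, "wz": 0}, {"dx": 0, "dy": 1.2, "dz": 0, "wx": 0, "wy": 0, "wz": 0}, {"dx": 0, "dy": 1.2, "dz": 0, "wx": 0, "wy": 0, "wz": 0}]}}

```text
clock: 22.02
tool_pos: [0.5343, 0.1369, 0.259]
eef_rot: [0.037, -0.706, 0.706, -0.036]
contact_force: [-0.2, 0.1, 4.1]
finger_gap: 0.014
```

Run:
```python
from mv import *
b=grab_frame("scene")["img"];crop(b,380,210,455,285,8,"pics/zb.png");crop(b,370,170,490,320,4,"pics/zb2.png")
st()
```

```text
t 22.07 tcp [534.1 136.9 258.7] xhead -3.0385 ydir [-0.001 -0.    -1.   ] F [-1.21  0.46  2.96] T [ 0.05  0.48 -0.  ] gap 14.0 q [ 0.615 -0.083  0.013 -0.    -1.668 -0.512]
```

View pics/zb.png

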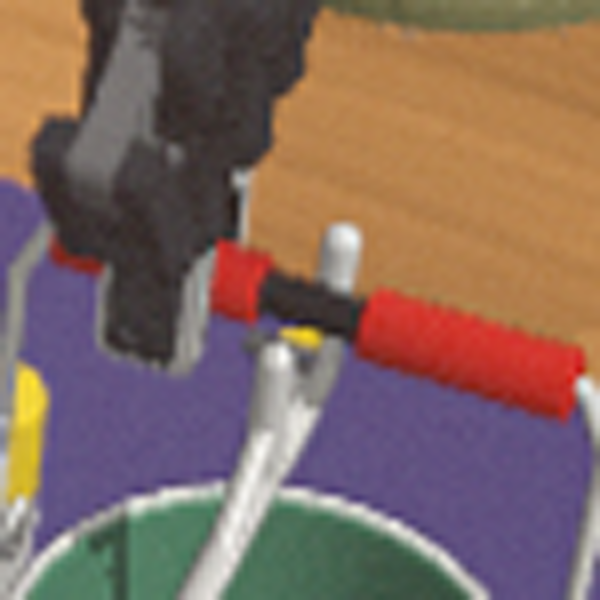

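View pics/zb2.png

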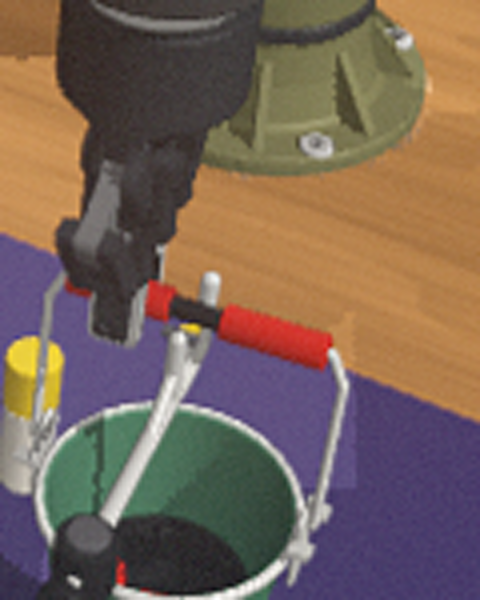

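Emit:
{"method": "step_arm", "body": {"steps": [{"dx": 0, "dy": 1.2, "dz": 0, "wx": 0, "wy": 0, "wz": 0}, {"dx": 0, "dy": 1.2, "dz": 0, "wx": 0, "wy": 0, "wz": 0}, {"dx": 0, "dy": 1.2, "dz": 0, "wx": 0, "wy": 0, "wz": 0}]}}

```text
clock: 22.45
tool_pos: [0.5343, 0.1369, 0.2554]
eef_rot: [-0.037, 0.706, -0.706, 0.036]
contact_force: [-0.9, -0.4, 4.6]
finger_gap: 0.0142
```

Emit:
{"method": "step_arm", "body": {"steps": [{"dx": 0, "dy": 1.2, "dz": 0, "wx": 0, "wy": 0, "wz": 0}, {"dx": 0, "dy": 1.2, "dz": 0, "wx": 0, "wy": 0, "wz": 0}, {"dx": 0, "dy": 1.2, "dz": 0, "wx": 0, "wy": 0, "wz": 0}]}}

```text
clock: 22.82
tool_pos: [0.5343, 0.1369, 0.2517]
eef_rot: [0.037, -0.706, 0.706, -0.036]
contact_force: [-2.1, -0.4, 3.5]
finger_gap: 0.0141
```

Emit:
{"method": "step_arm", "body": {"steps": [{"dx": 0, "dy": 1, "dz": 0, "wx": 0, "wy": 0, "wz": 0}, {"dx": 0, "dy": 1, "dz": 0, "wx": 0, "wy": 0, "wz": 0}, {"dx": 0, "dy": 1, "dz": 0, "wx": 0, "wy": 0, "wz": 0}]}}

```text
clock: 23.2
tool_pos: [0.5342, 0.1369, 0.2487]
eef_rot: [0.037, -0.706, 0.706, -0.036]
contact_force: [-2.4, -0.9, 3.1]
finger_gap: 0.0141
```

Run:
```python
from mv import *
b=grab_frame("scene")["img"];crop(b,380,210,455,285,8,"pics/zc.png")
st()
```

```text
t 23.25 tcp [534.1 136.9 248.5] xhead -3.0385 ydir [-0.001 -0.    -1.   ] F [-3.7  -0.46  2.48] T [-0.07  0.98  0.14] gap 14.4 q [ 0.615 -0.086 -0.007 -0.    -1.65  -0.512]
```

View pics/zc.png

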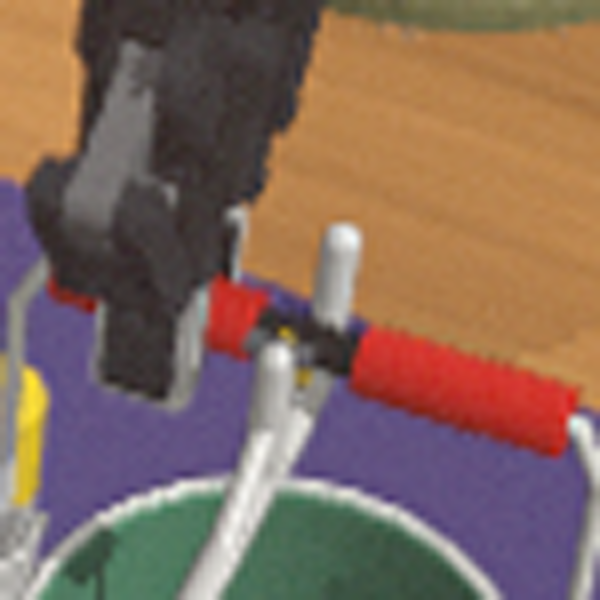

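Emit:
{"method": "step_arm", "body": {"steps": [{"dx": 0.8, "dy": 0.8, "dz": 0, "wx": 0, "wy": 0, "wz": 0}, {"dx": 0.8, "dy": 0.8, "dz": 0, "wx": 0, "wy": 0, "wz": 0}]}}

```text
clock: 23.5
tool_pos: [0.5325, 0.1368, 0.2468]
eef_rot: [0.037, -0.706, 0.706, -0.036]
contact_force: [-3.8, -1.0, 0.5]
finger_gap: 0.0142
```

Emit:
{"method": "step_arm", "body": {"steps": [{"dx": 0, "dy": 0.8, "dz": 0, "wx": 0, "wy": 0, "wz": 0}, {"dx": 0, "dy": 0.8, "dz": 0, "wx": 0, "wy": 0, "wz": 0}]}}

```text
clock: 23.75
tool_pos: [0.5325, 0.1368, 0.2451]
eef_rot: [0.037, -0.706, 0.706, -0.036]
contact_force: [-4.5, -0.3, -0.5]
finger_gap: 0.0143
```

Emit:
{"method": "step_arm", "body": {"steps": [{"dx": 0, "dy": 0.7, "dz": 0, "wx": 0, "wy": 0, "wz": 0}, {"dx": 0, "dy": 0.7, "dz": 0, "wx": 0, "wy": 0, "wz": 0}]}}

```text
clock: 24.0
tool_pos: [0.5324, 0.1368, 0.2437]
eef_rot: [0.037, -0.706, 0.706, -0.036]
contact_force: [-6.0, -1.0, -1.7]
finger_gap: 0.014
```

Run:
```python
from mv import *
b=grab_frame("scene")["img"];crop(b,380,210,455,285,8,"pics/zd.png")
st()
```

```text
t 24.05 tcp [532.3 136.7 243.4] xhead -3.0385 ydir [-0.002 -0.001 -1.   ] F [-5.72 -0.82 -2.28] T [-0.27  1.95  0.18] gap 14.2 q [ 6.170e-01 -9.000e-02 -2.100e-02 -1.000e-03 -1.642e+00 -5.130e-01]
```

View pics/zd.png

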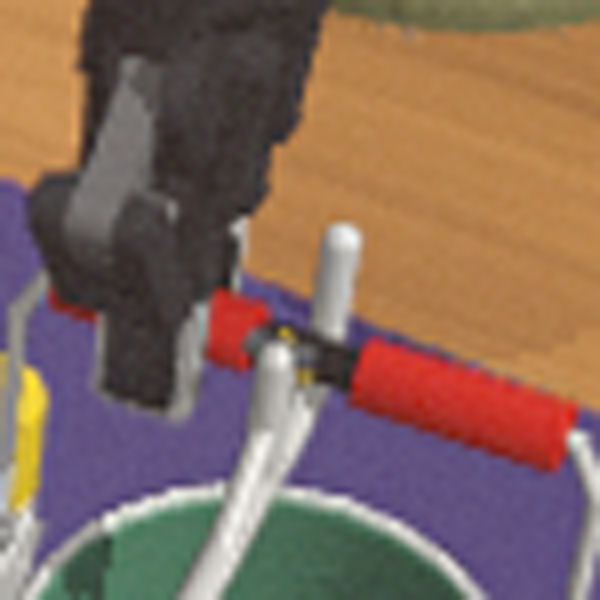

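Emit:
{"method": "step_arm", "body": {"steps": [{"dx": 0.7, "dy": 0.6, "dz": 0, "wx": 0, "wy": 0, "wz": 0}]}}

```text
clock: 24.18
tool_pos: [0.5318, 0.1367, 0.2427]
eef_rot: [0.037, -0.706, 0.706, -0.036]
contact_force: [-0.0, 0.0, -3.3]
finger_gap: 0.0139
```

Emit:
{"method": "step_arm", "body": {"steps": [{"dx": 0.5, "dy": 0.6, "dz": 0, "wx": 0, "wy": 0, "wz": 0}]}}

```text
clock: 24.3
tool_pos: [0.532, 0.1368, 0.2425]
eef_rot: [-0.036, 0.706, -0.706, 0.036]
contact_force: [0.3, 0.1, -3.7]
finger_gap: 0.0138
```

Emit:
{"method": "step_arm", "body": {"steps": [{"dx": 0, "dy": 0.5, "dz": 0, "wx": 0, "wy": 0, "wz": 0}]}}

```text
clock: 24.42
tool_pos: [0.5319, 0.1367, 0.2423]
eef_rot: [-0.036, 0.706, -0.706, 0.036]
contact_force: [0.5, -0.2, -3.0]
finger_gap: 0.0141
```

Run:
```python
from mv import *
b=grab_frame("scene")["img"];crop(b,380,210,455,285,8,"pics/ze.png")
st()
```

```text
t 24.48 tcp [531.9 136.7 242.3] xhead -3.0388 ydir [ 0.  0. -1.] F [ 0.59  0.79 -3.26] T [-0.11 -0.03 -0.01] gap 14.1 q [ 0.618 -0.094 -0.027  0.    -1.638 -0.515]
```

View pics/ze.png

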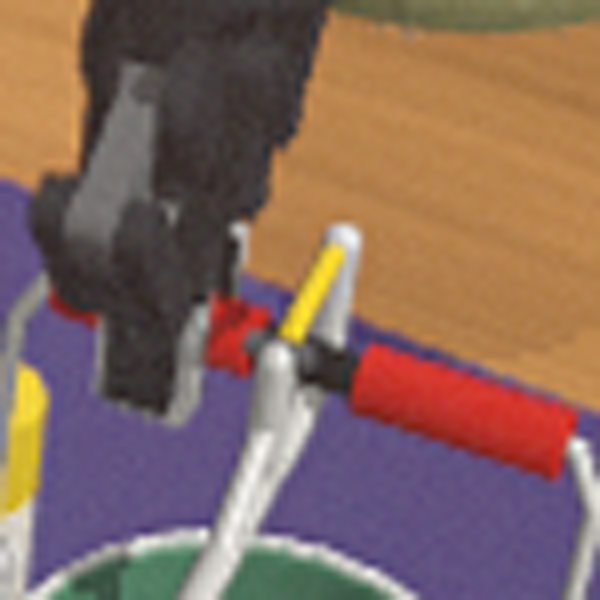

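Emit:
{"method": "step_arm", "body": {"steps": [{"dx": -1, "dy": 0.5, "dz": 0, "wx": 0, "wy": 0, "wz": 0}, {"dx": -1, "dy": 0.5, "dz": 0, "wx": 0, "wy": 0, "wz": 0}, {"dx": 0, "dy": 0, "dz": 0, "wx": 0, "wy": 0, "wz": 0}]}}

```text
clock: 24.85
tool_pos: [0.5337, 0.1369, 0.2415]
eef_rot: [-0.036, 0.706, -0.706, 0.036]
contact_force: [0.1, 0.0, -3.4]
finger_gap: 0.0144
```

Emit:
{"method": "step_arm", "body": {"steps": [{"dx": 0, "dy": 0.5, "dz": 0, "wx": 0, "wy": 0, "wz": 0}, {"dx": 0, "dy": 0, "dz": 0, "wx": 0, "wy": 0, "wz": 0}]}}

```text
clock: 25.1
tool_pos: [0.5336, 0.1369, 0.2411]
eef_rot: [-0.036, 0.706, -0.706, 0.036]
contact_force: [-0.8, 0.4, -3.5]
finger_gap: 0.0137
```

Emit:
{"method": "step_arm", "body": {"steps": [{"dx": 0, "dy": 0.5, "dz": 0, "wx": 0, "wy": 0, "wz": 0}, {"dx": 0, "dy": 0, "dz": 0, "wx": 0, "wy": 0, "wz": 0}]}}

```text
clock: 25.35
tool_pos: [0.5336, 0.1369, 0.2406]
eef_rot: [-0.036, 0.706, -0.706, 0.036]
contact_force: [0.1, -0.0, -3.6]
finger_gap: 0.014
```

Emit:
{"method": "step_arm", "body": {"steps": [{"dx": 0, "dy": 0.5, "dz": 0, "wx": 0, "wy": 0, "wz": 0}, {"dx": 0, "dy": 0, "dz": 0, "wx": 0, "wy": 0, "wz": 0}]}}

```text
clock: 25.6
tool_pos: [0.5336, 0.1369, 0.2401]
eef_rot: [-0.036, 0.706, -0.706, 0.036]
contact_force: [-0.4, 0.3, -3.7]
finger_gap: 0.0139
```

Emit:
{"method": "step_arm", "body": {"steps": [{"dx": 0, "dy": 0.5, "dz": 0, "wx": 0, "wy": 0, "wz": 0}, {"dx": 0, "dy": 0, "dz": 0, "wx": 0, "wy": 0, "wz": 0}]}}

```text
clock: 25.85
tool_pos: [0.5336, 0.1368, 0.2399]
eef_rot: [-0.036, 0.706, -0.706, 0.037]
contact_force: [0.6, -0.3, -2.4]
finger_gap: 0.0141
```

Emit:
{"method": "step_arm", "body": {"steps": [{"dx": 0, "dy": 0.5, "dz": 0, "wx": 0, "wy": 0, "wz": 0}, {"dx": 0, "dy": 0, "dz": 0, "wx": 0, "wy": 0, "wz": 0}]}}

```text
clock: 26.1
tool_pos: [0.5337, 0.1368, 0.2395]
eef_rot: [-0.036, 0.706, -0.706, 0.037]
contact_force: [-2.5, -0.6, -1.0]
finger_gap: 0.0137
```

Run:
```python
from ov import *
from mv import st
st()
S=np.array([.5391,.1695]);e=np.array([.9947,.1028])
b=grab_frame("scene")["img"];p=S-.009*e
draw("scene",pail(*p,.103,1.57,.2588-.201),b and 0 or (360,200,500,350),4,"pics/zf.png",b) if False else draw("scene",pail(*p,.103,1.57,.2588-.201),(360,200,500,350),4,"pics/zf.png",b)
```

```text
t 26.1 tcp [533.7 136.8 239.5] xhead -3.0386 ydir [ 0.001  0.    -1.   ] F [-2.45 -0.63 -0.98] T [-0.04  0.3  -0.  ] gap 13.7 q [ 0.616 -0.09  -0.028  0.    -1.632 -0.513]
```

View pics/zf.png

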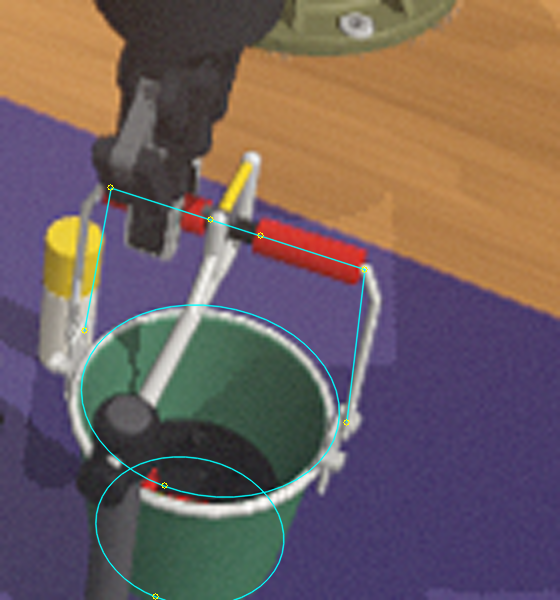

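Emit:
{"method": "step_arm", "body": {"steps": [{"dx": 0, "dy": 0, "dz": 0, "wx": 0, "wy": 0, "wz": 0}, {"dx": 0, "dy": 0, "dz": 0, "wx": 0, "wy": 0, "wz": 0}, {"dx": 0, "dy": 0, "dz": 0, "wx": 0, "wy": 0, "wz": 0}, {"dx": 0, "dy": 0, "dz": 0, "wx": 0, "wy": 0, "wz": 0}], "hand": -0.1}}

```text
clock: 26.65
tool_pos: [0.5336, 0.1369, 0.2391]
eef_rot: [-0.036, 0.706, -0.706, 0.036]
contact_force: [0.2, -0.8, 0.8]
finger_gap: 0.0384
```

Run:
```python
from ov import *
from mv import st
st()
S=np.array([.5391,.1695]);e=np.array([.9947,.1028])
b=grab_frame("scene")["img"];p=S-.009*e
draw("scene",pail(*p,.103,1.57,.2588-.201),(360,200,500,350),4,"pics/zg.png",b)
b=grab_frame("wrist")["img"];crop(b,200,230,440,460,2,"pics/zg2.png")
```

```text
t 26.65 tcp [533.6 136.9 239.1] xhead -3.0386 ydir [ 0.  0. -1.] F [ 0.15 -0.78  0.76] T [ 0.03  0.01 -0.02] gap 38.4 q [ 0.616 -0.089 -0.028 -0.    -1.632 -0.513]
```

View pics/zg.png

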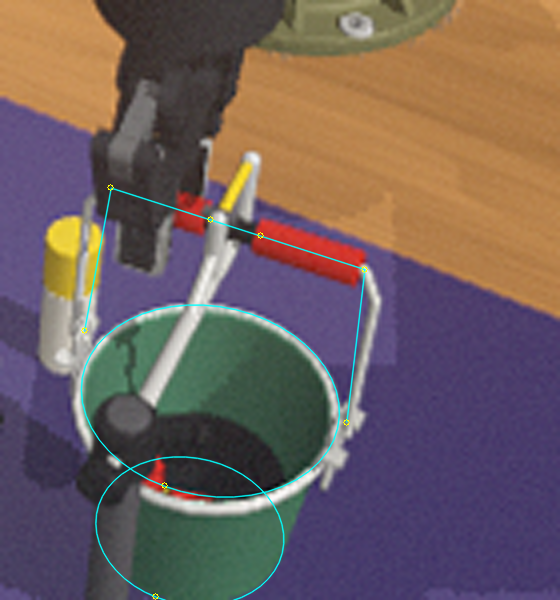

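View pics/zg2.png

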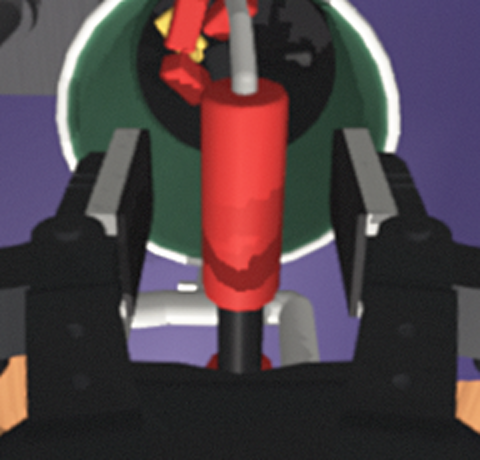

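Released, free on both sides (grip centred between fingers), gate shut. Now straight up.

Emit:
{"method": "step_arm", "body": {"steps": [{"dx": 0, "dy": -6, "dz": 0, "wx": 0, "wy": 0, "wz": 0}, {"dx": 0, "dy": -14, "dz": 0, "wx": 0, "wy": 0, "wz": 0}, {"dx": 0, "dy": -20, "dz": 0, "wx": 0, "wy": 0, "wz": 0}, {"dx": 0, "dy": -24, "dz": 0, "wx": 0, "wy": 0, "wz": 0}, {"dx": 0, "dy": -24, "dz": 0, "wx": 0, "wy": 0, "wz": 0}, {"dx": 0, "dy": -20, "dz": 0, "wx": 0, "wy": 0, "wz": 0}, {"dx": 0, "dy": 0, "dz": 0, "wx": 0, "wy": 0, "wz": 0}, {"dx": 0, "dy": 0, "dz": 0, "wx": 0, "wy": 0, "wz": 0}]}}

```text
clock: 27.75
tool_pos: [0.5335, 0.137, 0.3465]
eef_rot: [-0.037, 0.706, -0.706, 0.036]
contact_force: [-0.3, -0.0, -0.1]
finger_gap: 0.0383
```

Emit:
{"method": "step_arm", "body": {"steps": [{"dx": 0, "dy": 0, "dz": 15, "wx": 0, "wy": 0, "wz": 0}, {"dx": 0, "dy": 0, "dz": 30, "wx": 0, "wy": 0, "wz": 0}, {"dx": 0, "dy": 0, "dz": 40, "wx": 0, "wy": 0, "wz": 0}, {"dx": 0, "dy": 0, "dz": 40, "wx": 0, "wy": 0, "wz": 0}, {"dx": 0, "dy": 0, "dz": 40, "wx": 0, "wy": 0, "wz": 0}, {"dx": 0, "dy": 0, "dz": 20, "wx": 0, "wy": 0, "wz": 0}, {"dx": 0, "dy": 0, "dz": 0, "wx": 0, "wy": 0, "wz": 0}, {"dx": 0, "dy": 0, "dz": 0, "wx": 0, "wy": 0, "wz": 0}]}}

```text
clock: 28.75
tool_pos: [0.5524, -0.0473, 0.3467]
eef_rot: [-0.037, 0.706, -0.706, 0.036]
contact_force: [-0.2, 0.6, -0.1]
finger_gap: 0.0381
```

Run:
```python
from ov import *
from mv import st
st()
S=np.array([.5391,.1695]);e=np.array([.9947,.1028]);p=S-.009*e
L=pail(*p,.103,1.57,.2588-.201)
b=grab_frame("scene")["img"]
draw("scene",L,(360,200,500,350),4,"pics/zh.png",b)
t=grab_frame("top")["img"];draw("top",L,(140,120,300,280),3,"pics/zh2.png",t);cv2.imwrite("pics/zh3.png",t[:,:,::-1])
b2=grab_frame("scene")["img"];d=cv2.absdiff(b,b2)[200:350,360:500];print("diff",d.mean(),d.max())
for n in["top","scene"]:
    grab_frame(n)
    for k in["mug","glue","stapler"]:
        q=trace(n,k)
        if q:print(n,k,onz(n,*q[0]["bbox"][:2],.05).round(4))
```

```text
t 28.75 tcp [552.4 -47.3 346.7] xhead -3.0389 ydir [-0.001  0.    -1.   ] F [-0.21  0.6  -0.05] T [0.04 0.01 0.01] gap 38.1 q [ 0.277 -0.037  0.22  -0.    -1.828 -0.174]
diff 3.073031746031746 133
top glue [0.4134 0.0426 0.05  ]
top stapler [ 0.53   -0.0043  0.05  ]
scene mug [0.719  0.0065 0.05  ]
scene glue [0.4123 0.0475 0.05  ]
scene stapler [0.5571 0.0196 0.05  ]
```

View pics/zh.png

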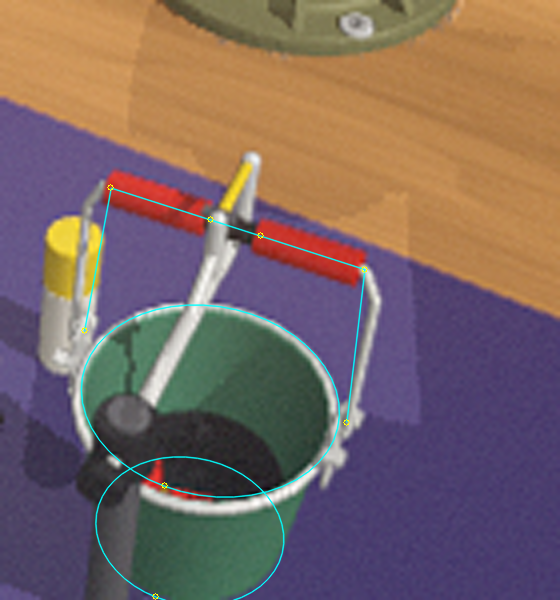

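View pics/zh2.png

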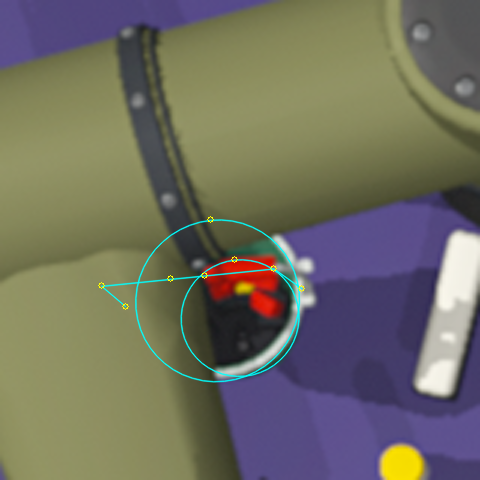

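Emit:
{"method": "step_arm", "body": {"steps": [{"dx": 0, "dy": 0, "dz": 30, "wx": 0, "wy": 0, "wz": 0}, {"dx": 0, "dy": 0, "dz": 40, "wx": 0, "wy": 0, "wz": 0}, {"dx": 0, "dy": 0, "dz": 40, "wx": 0, "wy": 0, "wz": 0}, {"dx": 0, "dy": 0, "dz": 20, "wx": 0, "wy": 0, "wz": 0}, {"dx": 0, "dy": 0, "dz": 0, "wx": 0, "wy": 0, "wz": 0}, {"dx": 0, "dy": 0, "dz": 0, "wx": 0, "wy": 0, "wz": 0}, {"dx": 0, "dy": 0, "dz": 0, "wx": 0, "wy": 0, "wz": 0}, {"dx": 0, "dy": 0, "dz": 0, "wx": 0, "wy": 0, "wz": 0}]}}

```text
clock: 30.3
tool_pos: [0.566, -0.1758, 0.3473]
eef_rot: [-0.037, 0.706, -0.706, 0.037]
contact_force: [0.3, -0.4, 0.2]
finger_gap: 0.0382
```

Run:
```python
from ov import *
from mv import st
st()
F=[grab_frame("scene")["img"] for _ in range(5)]
c=[cv2.cvtColor(f,cv2.COLOR_RGB2GRAY)[260:345,370:450].astype(np.float32) for f in F]
for i in range(1,5): print(np.round(cv2.phaseCorrelate(c[0],c[i]),3))
o=cv2.cvtColor(cv2.imread("pics/zh.png"),cv2.COLOR_BGR2GRAY)
S=np.array([.5391,.1695]);e=np.array([.9947,.1028]);p=S-.009*e
L=pail(*p,.103,1.57,.2588-.201)
draw("scene",L[:0],(340,200,500,350),4,"pics/zi.png",F[-1])
t=grab_frame("top")["img"];draw("top",L,(140,120,320,300),3,"pics/zi2.png",t)
for k in["mug","glue","stapler"]:
    q=trace("top",k)
    if q:print(k,onz("top",*q[0]["bbox"][:2],.05).round(4))
```

```text
t 30.3 tcp [ 566.  -175.8  347.3] xhead -3.0375 ydir [ 0.  0. -1.] F [ 0.28 -0.36  0.22] T [-0.01 -0.03  0.05] gap 38.2 q [ 0.037  0.065  0.324 -0.    -1.829  0.067]Traceback (most recent call last):
  File "<stdin>", line 6, in <module>
    return _wrapfunc(a, 'round', decimals=decimals, out=out)
    return _wrapit(obj, method, *args, **kwds)
    conv = _array_converter(obj)
ValueError: setting an array element with a sequence. The requested array has an inhomogeneous shape after 1 dimensions. The detected shape was (2,) + inhomogeneous part.
```

Run:
```python
from ov import *
F=[grab_frame("scene")["img"] for _ in range(5)]
c=[cv2.cvtColor(f,cv2.COLOR_RGB2GRAY)[260:345,370:450].astype(np.float32) for f in F]
for i in range(1,5): print(cv2.phaseCorrelate(c[0],c[i]))
S=np.array([.5391,.1695]);e=np.array([.9947,.1028]);p=S-.009*e
L=pail(*p,.103,1.57,.2588-.201)
draw("scene",L[:0],(340,200,500,350),4,"pics/zi.png",F[-1])
t=grab_frame("top")["img"];draw("top",L,(140,120,320,300),3,"pics/zi2.png",t)
for k in["mug","glue","stapler"]:
    q=trace("top",k)
    if q:print(k,onz("top",*q[0]["bbox"][:2],.05).round(4))
```

```text
((0.007236693487797652, 0.007386320029553417), 1.004306172132492)
((-0.003773187273061751, 0.017350375580100774), 1.0062715061505636)
((0.029149626652966276, -0.03163276617815569), 0.9944078916973538)
((0.030121545461618382, -0.003537186892017985), 1.013922337392966)
stapler [ 0.5475 -0.0186  0.05  ]
```

View pics/zi.png

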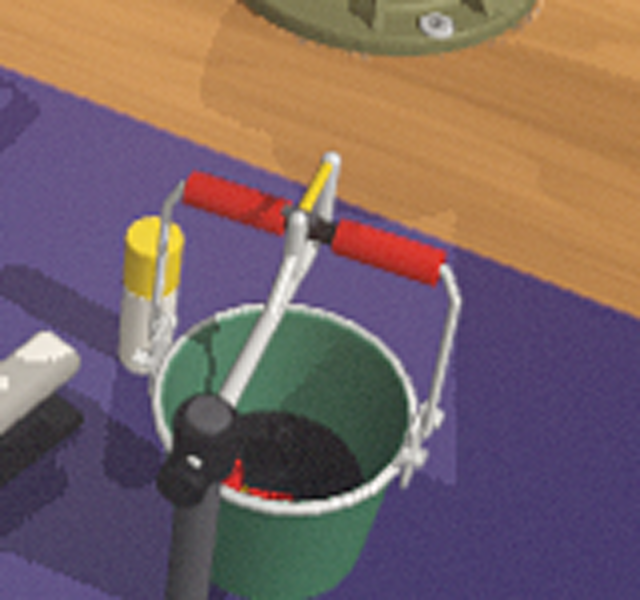

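View pics/zi2.png

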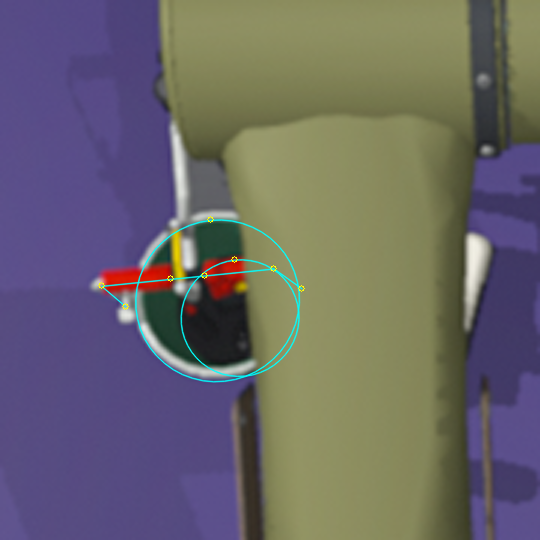

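```bash
python3 -c "
from workcell import *
print(close_job()); print(get_state()['clock'])"
```

```text
the job is handed in; nothing more can be done
None
the job is handed in; nothing more can be done
```

The pail now hangs on the hook with the gate shut over the waist of its grip, and I handed the job in at about 30.6 s of the 72 s allowed. `close_job` gave no verdict.

**What I did:**
- I pinched the red grip of the middle-sized pail, swung the bail upright and lifted it.
- I entered the hook from the front and pressed the waist past the gate. Contact was felt with the waist about 295 mm above the desk, and pressing took roughly 5 to 8 N.
- I drew the waist slightly towards the nose until the gate snapped, set the weight on the bar, let go and backed off.

**Last checks:**
- **Seat:** the waist sits about 259 mm above the desk, so the collar is clamped about 14 mm above nominal. That leaves about 4 mm of the 18 mm height limit. It is close to centred across the hook.
- **Gate:** shut above the waist in the scene picture.
- **Pail:** tilted about 3 to 4 degrees. It moved less than 0.05 pixel over five frames.
- **Arm:** reads no contact force.

**What went less well:**
- **Tipping:** during the first bail swing the pail tipped for a moment. I estimated up to about 24 degrees from one picture, close to the 26 degree limit. I backed off until it stood again and redid the swing. No clips showed outside the pail afterwards.
- **Step 1:** the tipping and the redo shifted the pail, by about 10 mm when the bail came upright and about 16 mm by the time of lift-off, against a limit of 30 mm. The bail was at about 83 degrees. Both figures come from picture overlays.
- **Bystanders:** with the arm retracted, the top camera could not confirm the mug, glue stick and stapler. The stapler's last reading was off by 2 to 3 cm, with the arm covering part of it. The readings just before that, mostly from the other camera view, put all three within about 6 mm of where they started.

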